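Pack the jewellery order into the felt-lined tray

ROBOT

A 7-joint arm with a two-finger parallel gripper is mounted at the origin on the work surface. World frame = base frame: x ahead of the robot, y to its left, z up, the work surface at z = 0. Lengths are in m, angles in rad, forces in N, time in s.
With the tool pointing down it reaches from about 0.425 to 0.875 m from the base axis. Payload 4.7 kg.
Tool frame: the origin (TCP) lies on the centre line of the jaws, within the pads' length; the fingertips stand 8 mm ahead of it and the grasp point (between the pads) lies 11 mm behind it; z points along the fingers, y is the direction in which the jaws open and shut (so a half turn about z gives the same grasp; the last joint's range is limited). The gripper opens to 87 mm and grips with 3 to 60 N. Pads are 19 mm wide; open, the fingers measure 117 mm over their backs; the gripper's body (75 mm by 190 mm) begins 51 mm behind the grasp point.
Start: joints at [-1.212, 0.321, -0.07, 1.45, 0.023, 1.371, -0.057], TCP at [0.22, 0.612, 0.231] pointing down, gripper open.
Joint ranges: [-2.86, 2.86], [-0.3, 2.09], [-1.38, 1.24], [0.06, 2.45], [-1.56, 4.7], [0.09, 2.05], [-2.69, 2.69]. Speed limits (rad/s): [2.57, 2.57, 3.14, 3.14, 3.14, 3.14, 3.14].

INTERFACE

Orientations are given as a rotation vector (axis times angle).
In Python, from bench import ctrl, cams, workorder gives the robot as it stands. The module is installed in compiled form; this text tells all that it offers.
- The arm moves only by the tool carry_out, never from a script. Its argument "rows" is a list of rows, each an object with "offset": the shift along the tool's x, y, z in m, a list of three; "rot": the turn, a rotation vector about the tool's x, y, z in degrees, a list of three; "gripper": the opening, from 0 (shut) to 1 (fully open). In form: [{"offset": [dx, dy, dz], "rot": [rx, ry, rz], "gripper": gripper}, ...]. A call has 1 to 10 rows; each row shifts and turns the commanded pose from where the row before left it, along the tool's axes as they then stand; what a row does not reach is not made up. A row lasts 1/8 s, in which the tool goes at most 62.5 mm and 10.7 degrees, less where a joint would pass 70% of its speed; a pose out of reach is approached as far as the arm can. A call is refused whole if a number of a shift passes 0.0625 or a number of a turn 10.7, either way. A call with a gripper value outside its range is refused whole. The fingers move at their own pace and stop on an object; "grip_force" is the grip in N (left out, the last holds). Time passes only in rows, so rows that do not move let the fingers close. It gives the time, the measured TCP pose, the force and the opening at its end, in the units of the state.
- ctrl.get_state(): the state, without advancing time (a new reading comes with each control period).
- cams.get_image(name): name is "scene" or "top"; returns a dict with "img" (400x640x3 uint8, red, green, blue), "vfov" (degrees; the focal length in pixels is half the picture's height over the tangent of half this angle, whatever the lens; pixels are square), "cx", "cy" (the principal point, pixels), "R" (3x3) and "t" (3): a world point X has camera coordinates R X + t. Camera axes: x right, y down, z forward; pixel columns grow to the right and rows downward; lengths in m; the calibration is good to about 2 mm. A picture is of the moment at which its call begins. There is no depth.
- workorder.close_job(): hands the job in, once; it reports no verdict.
The state is a dict: "time": time; "joint_positions": joint angles; "qd": joint speeds; "joint_torque": joint torques, N m; "position": TCP position; "tool_rot": TCP orientation; "ft_force": force on the tool from outside, world axes, zero at the start; "torque": the same for the moment, N m; "grip_width": opening from 0.0 (shut) to 1.0 (fully open).
Only numpy, scipy, OpenCV 4.12 (cv2) and the standard library are available. Lean on these libraries where they do the work, as an engineer would, in place of code of your own. Each camera call takes 0.05 s, during which the arm holds its last target.

TASK

Pack the customer's order into the four-pocket wooden tray: the gold bangle on the pink felt, the steel bangle on the blue felt, the black ring box on the yellow felt and the pocket watch on the green felt, each lying flat (box lid up, watch dial up) in the middle of its felt. Set each piece down rather than dropping it, and leave the wooden bangle and the white ring box where they are.

Things in the scene. Friction and masses are not known exactly. Their poses are not given: they have to be found in the camera images.
- gold_bangle: Child's bangle of yellow brass, a plain ring: 58 mm outer and 42 mm inner diameter (rim 8 mm thick), 18 mm high, lying flat on the table. Origin at the centre of its underside, z up. To be packed. About 90 g.
- steel_bangle: Child's bangle of silvery steel, a plain ring: 58 mm outer and 42 mm inner diameter (rim 8 mm thick), 18 mm high, lying flat on the table. Origin at the centre of its underside, z up. To be packed. About 80 g.
- black_box: Closed black ring box: 50 x 50 mm, 40 mm high, rounded edges, a thin gold seam 23 mm up and a tiny gold clasp on its -x side. Origin at the centre of its underside, z up, x and y square to its sides. To be packed, lid up. About 70 g.
- pocket_watch: Gold-coloured pocket watch lying on its back, white dial up: round case 46 mm in diameter, 14 mm high, with a crown and bow that stick out 40 mm from the centre along +x. Origin at the centre of the case's underside, z up; grip it across y. To be packed, dial up. About 90 g.
- wood_bangle: Dark brown wooden bangle, a plain ring, not part of the order: 58 mm outer and 42 mm inner diameter (rim 8 mm thick), 18 mm high, lying flat on the table. Origin at the centre of its underside, z up. It stays where it is.
- white_box: Closed white ring box, not part of the order: 50 x 50 mm, 40 mm high, rounded edges, a thin gold seam 23 mm up and a tiny gold clasp on its -x side. Origin at the centre of its underside, z up, x and y square to its sides. It stays where it is.
- felt_pink: Pink felt square, 98 x 98 mm, 2 mm thick, that fills the floor of one of the four pockets (2 x 2, 106 mm apart centre to centre) of a fixed wooden tray. Origin at the centre of the felt's underside, 5 mm above the table, so its top is 7 mm above the table; x and y run parallel to the tray's walls. The low walls (6 mm thick, tops 11 to 12 mm above the table) leave a 100 mm square pocket. Which pocket holds which felt changes. Place of the gold bangle.
- felt_blue: Sky-blue felt square, 98 x 98 mm, 2 mm thick, that fills the floor of one of the four pockets (2 x 2, 106 mm apart centre to centre) of a fixed wooden tray. Origin at the centre of the felt's underside, 5 mm above the table, so its top is 7 mm above the table; x and y run parallel to the tray's walls. The low walls (6 mm thick, tops 11 to 12 mm above the table) leave a 100 mm square pocket. Which pocket holds which felt changes. Place of the steel bangle.
- felt_yellow: Yellow felt square, 98 x 98 mm, 2 mm thick, that fills the floor of one of the four pockets (2 x 2, 106 mm apart centre to centre) of a fixed wooden tray. Origin at the centre of the felt's underside, 5 mm above the table, so its top is 7 mm above the table; x and y run parallel to the tray's walls. The low walls (6 mm thick, tops 11 to 12 mm above the table) leave a 100 mm square pocket. Which pocket holds which felt changes. Place of the black ring box.
- felt_green: Green felt square, 98 x 98 mm, 2 mm thick, that fills the floor of one of the four pockets (2 x 2, 106 mm apart centre to centre) of a fixed wooden tray. Origin at the centre of the felt's underside, 5 mm above the table, so its top is 7 mm above the table; x and y run parallel to the tray's walls. The low walls (6 mm thick, tops 11 to 12 mm above the table) leave a 100 mm square pocket. Which pocket holds which felt changes. Place of the pocket watch.
Things that resemble listed ones, but are neither listed nor needed, are in the scene too. What is shaped like the pocket_watch but purple or red is not meant.

How it is judged:
At the end, for the whole second after the job is handed in: Each of the four pieces is at rest, released, flat on its own felt (within 0.12 rad of level; box lid up, watch dial up, bangles either way up), its centre within 15 mm of the felt's centre; the wooden bangle and the white box are within 20 mm of where they stood (horizontal distance between gold_bangle and felt_pink below 0.015 m and linear speed of each of gold_bangle, steel_bangle, black_box, pocket_watch below 0.02 m/s and ((angle between gold_bangle's own z axis and vertical below 0.12 rad and z of gold_bangle in the frame of felt_pink below 0.006 m) or (angle between gold_bangle's own z axis and vertical above 3.02 rad and z of gold_bangle in the frame of felt_pink below 0.024 m)) and horizontal distance between steel_bangle and felt_blue below 0.015 m and ((angle between steel_bangle's own z axis and vertical below 0.12 rad and z of steel_bangle in the frame of felt_blue below 0.006 m) or (angle between steel_bangle's own z axis and vertical above 3.02 rad and z of steel_bangle in the frame of felt_blue below 0.024 m)) and horizontal distance between black_box and felt_yellow below 0.015 m and angle between each of black_box, pocket_watch's own z axis and vertical below 0.12 rad and z of black_box in the frame of felt_yellow below 0.006 m and horizontal distance between pocket_watch and felt_green below 0.015 m and z of pocket_watch in the frame of felt_green below 0.006 m and distance of each of wood_bangle, white_box from where it was at the start of the episode below 0.02 m); the robot touches nothing.
It fails at once if a piece is dropped or thrown onto its felt (faster than 0.45 m/s within 30 mm of it) ((horizontal distance between gold_bangle and felt_pink below 0.05 m and z of gold_bangle in the frame of felt_pink below 0.03 m and linear speed of gold_bangle above 0.45 m/s) or (horizontal distance between steel_bangle and felt_blue below 0.05 m and z of steel_bangle in the frame of felt_blue below 0.03 m and linear speed of steel_bangle above 0.45 m/s) or (horizontal distance between black_box and felt_yellow below 0.05 m and z of black_box in the frame of felt_yellow below 0.03 m and linear speed of black_box above 0.45 m/s) or (horizontal distance between pocket_watch and felt_green below 0.05 m and z of pocket_watch in the frame of felt_green below 0.03 m and linear speed of pocket_watch above 0.45 m/s)).
It fails at once if the wooden bangle or the white ring box is moved by more than 20 mm (distance of any of wood_bangle, white_box from where it was at the start of the episode above 0.02 m).
It also fails if it takes over 106 s, if anything falls off the work surface, if the arm or the gripper's body presses on something with over 40 N, if the wrist force passes 120 N, or if a joint passes its speed limit or range.

## Working session

There is one attempt and no reset: what is moved stays moved. The work goes in short steps, Python scripts to look and compute and a tool call to move; the robot and the scene stay as the last step left them, time stands still between calls to the robot, and variables do not carry over. Pictures are saved under pics/ and viewed, and the job is handed in when it is done.

Besides the shell and the picture viewer there is one more tool, called after "Emit:" in YAML: its name, and indented under it one key for each argument. carry_out: Moves the arm, as the interface text tells. Its arguments: {"type":"object","properties":{"rows":{"type":"array"},"grip_force":{"type":"number"}},"required":["rows"]}

```bash
ls; mkdir -p pics; python3 - <<'E'
from bench import ctrl, cams, workorder
import cv2
for n in ["scene","top"]:
    d=cams.get_image(n); cv2.imwrite(f"pics/{n}0.png",d["img"][:,:,::-1])
    print(n,d["vfov"],d["cx"],d["cy"],d["R"],d["t"])
print(ctrl.get_state())
E
```

```text
pics
scene 48.742624137778606 321.00492128696214 200.505698955405 [[ 0.58728528  0.80914004  0.01970792]
 [ 0.48483908 -0.33219712 -0.8090588 ]
 [-0.64809495  0.48470349 -0.58739719]] [-0.25177837 -0.16306688  1.45435063]
top 56.717698381157454 319.8699720607348 197.76599219587982 [[ 0.01248159 -0.99990978  0.00496475]
 [-0.98803927 -0.0130963  -0.15364534]
 [ 0.15369649 -0.00298763 -0.98811359]] [0.00077026 0.4373364  0.76753445]
{'time': 0.1, 'joint_positions': array([-1.21188635,  0.32175738, -0.070059  ,  1.45152511,  0.02259785,
        1.37079677, -0.05687654]), 'qd': array([ 0.00046645, -0.00198195, -0.0012096 , -0.00365685,  0.00012674,
        0.00103655, -0.00023313]), 'joint_torque': array([-4.84944776e-04, -4.92575741e+01, -4.06102818e-01, -3.13399994e+01,
       -6.42752834e-02,  3.94584797e-02,  6.63471087e-05]), 'position': array([0.21961225, 0.61127882, 0.22957915]), 'tool_rot': array([-5.38873376e-01, -3.09483234e+00,  2.65309411e-03]), 'ft_force': array([ 0.94038362, -0.56392667,  0.14612287]), 'torque': array([0.02481064, 0.00928269, 0.01451753]), 'grip_width': 0.9994899144509591}
```

View pics/scene0.png

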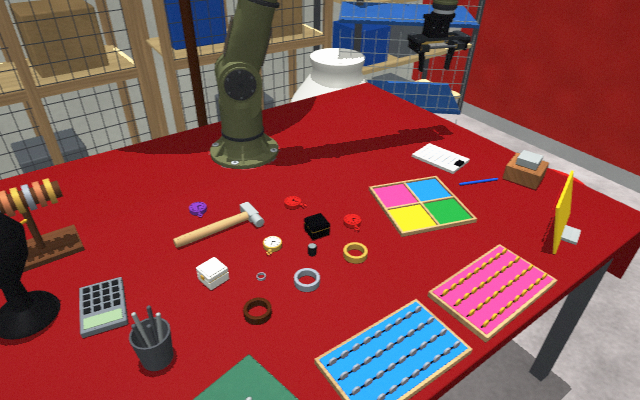

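View pics/top0.png

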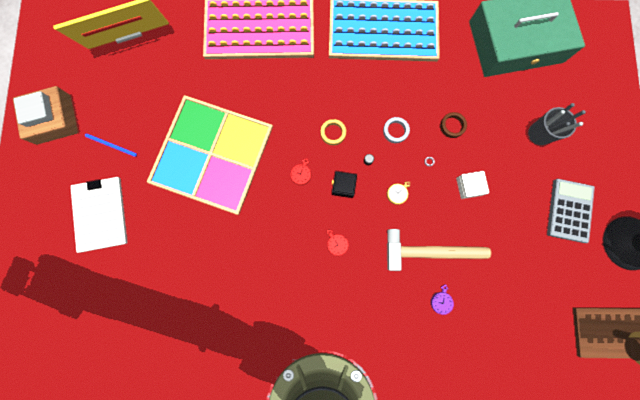

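The top view shows the gold bangle at (333,131), steel (397,129), wood (453,125), black box (344,184), gold watch (398,193), white box (473,184), and the tray around (210,155) with green, yellow, blue and pink felts. The red and purple watches are decoys. Next I measure them.

```bash
cat > h.py <<'E'
import numpy as np, cv2
from bench import ctrl, cams
def K(d):
    f=200/np.tan(np.radians(d["vfov"]/2)); return np.array([[f,0,d["cx"]],[0,f,d["cy"]],[0,0,1]])
def back(d,p,z):
    p=np.atleast_2d(p).astype(float); r=np.c_[p,np.ones(len(p))]@np.linalg.inv(K(d)).T
    R=np.array(d["R"]);C=-R.T@np.array(d["t"]); w=r@R
    return C+w*((z-C[2])/w[:,2])[:,None]
def proj(d,X):
    c=np.atleast_2d(X)@np.array(d["R"]).T+np.array(d["t"]); q=c@K(d).T; return q[:,:2]/q[:,2:]
E
cat > m.py <<'E'
from h import *
d=cams.get_image("top"); im=d["img"]; hsv=cv2.cvtColor(im,cv2.COLOR_RGB2HSV).astype(int)
H,S,V=hsv[...,0],hsv[...,1],hsv[...,2]
def comp(mask,win):
    m=np.zeros(mask.shape,np.uint8); x0,y0,x1,y1=win; m[y0:y1,x0:x1]=mask[y0:y1,x0:x1]
    n,l,s,c=cv2.connectedComponentsWithStats(m); i=1+np.argmax(s[1:,4]); return (l==i).astype(np.uint8),s[i],c[i]
notred=~(((H<8)|(H>172))&(S>150))
fe={}
for n,win,lo,hi in [("green",(170,95,225,155),45,80),("yellow",(210,105,270,170),22,35),("blue",(150,135,215,195),90,115),("pink",(190,150,260,215),140,176)]:
    m,s,c=comp((H>=lo)&(H<=hi)&(S>60),win)
    r=cv2.minAreaRect(np.argwhere(m)[:,::-1].astype(np.float32))
    bx=back(d,cv2.boxPoints(r),0.007); 
    print(n,s[4],"rect",back(d,r[0],.007)[0].round(4),"cent",back(d,c,.007)[0].round(4),"sides",np.linalg.norm(np.diff(bx,axis=0),axis=1).round(4),"ang",[np.degrees(np.arctan2(*(bx[i+1]-bx[i])[1::-1])).round(1) for i in range(3)])
for n,win,z in [("gold",(312,112,354,150),.018),("steel",(378,110,416,148),.018),("wood",(436,106,472,144),.018),("bbox",(328,166,362,202),.040),("watch",(380,174,416,210),.014),("wbox",(452,164,496,204),.04)]:
    m,s,c=comp(notred,win)
    cn=cv2.findContours(m,0,1)[0][0]
    cc,R_=cv2.minEnclosingCircle(cn); e=cv2.fitEllipse(cn); r=cv2.minAreaRect(cn)
    b=back(d,cv2.boxPoints(r),z)
    print(n,s,"ell",np.round(e[0],1),np.round(e[1],1),back(d,e[0],z)[0].round(4),back(d,e[0],z/2)[0].round(4),"cent",back(d,c,z)[0].round(4),"rect",back(d,r[0],z)[0].round(4),np.linalg.norm(np.diff(b,axis=0),axis=1).round(4),np.degrees(np.arctan2(*(b[1]-b[0])[1::-1])).round(1))
cr=im[90:220,290:510]; cv2.imwrite("pics/crop1.png",cv2.resize(cr,(792,468),interpolation=cv2.INTER_CUBIC)[:,:,::-1])
s=cams.get_image("scene")["img"][170:340,170:480]; cv2.imwrite("pics/crop2.png",cv2.resize(s,(775,425),interpolation=cv2.INTER_CUBIC)[:,:,::-1])
E
python3 m.py
```

```text
green 1719 rect [0.6077 0.2912 0.007 ] cent [0.6075 0.2909 0.007 ] sides [0.1017 0.0997 0.101 ] ang [np.float64(-17.1), np.float64(-111.7), np.float64(161.9)]
yellow 1942 rect [0.5761 0.1923 0.007 ] cent [0.5741 0.1908 0.007 ] sides [0.1077 0.1174 0.1069] ang [np.float64(-17.3), np.float64(-110.9), np.float64(161.5)]
blue 1818 rect [0.5076 0.325  0.007 ] cent [0.5071 0.3247 0.007 ] sides [0.1019 0.0992 0.1011] ang [np.float64(-17.1), np.float64(-111.3), np.float64(161.9)]
pink 1860 rect [0.4734 0.2247 0.007 ] cent [0.4731 0.2243 0.007 ] sides [0.0984 0.1016 0.0978] ang [np.float64(-15.8), np.float64(-108.9), np.float64(163.2)]
gold [320 119  27  26 346] ell [332.8 131.5] [25.4 25.5] [ 0.5924 -0.0212  0.018 ] [ 0.5955 -0.0215  0.009 ] cent [ 0.5927 -0.0211  0.018 ] rect [ 0.5923 -0.0215  0.018 ] [0.0593 0.0591 0.0587] -89.2
steel [383 117  27  26 394] ell [396.  129.6] [25.5 26.6] [ 0.5989 -0.1647  0.018 ] [ 0.6021 -0.1667  0.009 ] cent [ 0.5991 -0.165   0.018 ] rect [ 0.5991 -0.1647  0.018 ] [0.0595 0.0593 0.0589] -89.2
wood [441 113  26  25 265] ell [453.3 124.6] [23.4 24.8] [ 0.6126 -0.2956  0.018 ] [ 0.6159 -0.299   0.009 ] cent [ 0.6129 -0.2961  0.018 ] rect [ 0.6126 -0.2957  0.018 ] [0.0593 0.0549 0.0588] -62.2
bbox [332 171  25  26 513] ell [343.9 183.7] [25.  25.8] [ 0.4677 -0.0451  0.04  ] [ 0.4716 -0.0465  0.02  ] cent [ 0.4675 -0.0449  0.04  ] rect [ 0.4676 -0.0438  0.04  ] [0.0511 0.0509 0.051 ] -7.5
watch [387 181  23  24 404] ell [398.1 192.7] [20.1 25. ] [ 0.4541 -0.1674  0.014 ] [ 0.4553 -0.1689  0.007 ] cent [ 0.4539 -0.1672  0.014 ] rect [ 0.4545 -0.1673  0.014 ] [0.0492 0.0519 0.0487] -89.2
wbox [456 170  34  29 740] ell [472.5 184.4] [27.6 33.8] [ 0.47   -0.3232  0.04  ] [ 0.474  -0.3316  0.02  ] cent [ 0.4701 -0.323   0.04  ] rect [ 0.4705 -0.3229  0.04  ] [0.0671 0.0556 0.0664] -77.8
```

View pics/crop1.png

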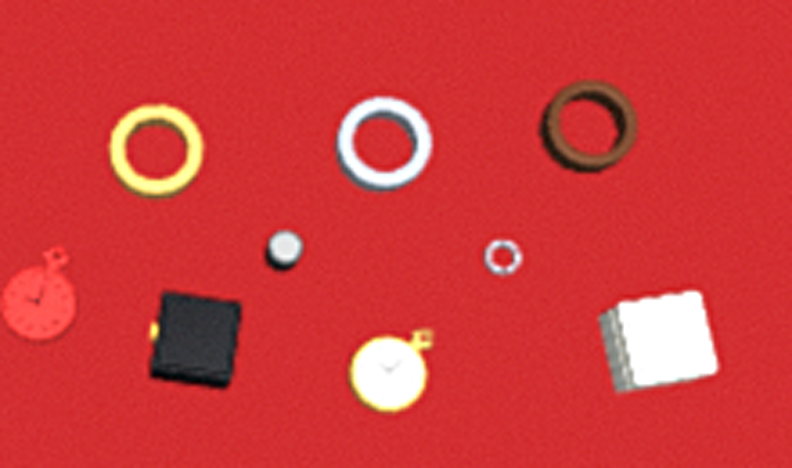

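View pics/crop2.png

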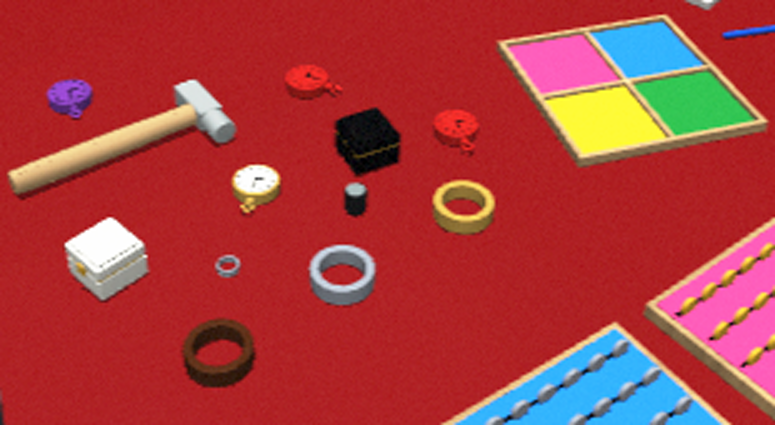

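```bash
cat > ov.py <<'E'
from h import *
import sys
t=np.linspace(0,2*np.pi,60)
def circ(x,y,z,r): return np.c_[x+r*np.cos(t),y+r*np.sin(t),0*t+z]
def sq(x,y,z,h,a):
    a=np.radians(a); p=np.array([[1,1],[-1,1],[-1,-1],[1,-1],[1,1]])*h
    return np.c_[x+p[:,0]*np.cos(a)-p[:,1]*np.sin(a),y+p[:,0]*np.sin(a)+p[:,1]*np.cos(a),0*p[:,0]+z]
P=dict(gold=(.5935,-.0215),steel=(.600,-.1655),bbox=(.470,-.0450,-7),watch=(.455,-.1675,-18),tray=(.5408,.2578,-18.7))
L=[]
for k in("gold","steel"):
    L+=[circ(*P[k],.018,.029),circ(*P[k],.018,.021),circ(*P[k],0,.029)]
b=P["bbox"];L+=[sq(*b[:2],.04,.025,b[2]),sq(*b[:2],0,.025,b[2])]
w=P["watch"];L+=[circ(*w[:2],.014,.023),circ(*w[:2],0,.023)]
a=np.radians(w[2]);L+=[np.array([[w[0],w[1],.007],[w[0]+.04*np.cos(a),w[1]+.04*np.sin(a),.007]])]
T=P["tray"];a=np.radians(T[2])
for i in(-1,1):
  for j in(-1,1):
    x=T[0]+.053*(i*np.cos(a)-j*np.sin(a));y=T[1]+.053*(i*np.sin(a)+j*np.cos(a)); L.append(sq(x,y,.007,.049,T[2])); print(i,j,round(x,4),round(y,4))
for n,(x0,y0,x1,y1) in dict(top=(140,85,430,225),scene=(220,165,490,300)).items():
    d=cams.get_image(n); k=8
    im=cv2.resize(np.ascontiguousarray(d["img"][:,:,::-1]),None,fx=k,fy=k,interpolation=cv2.INTER_CUBIC)
    for l in L: cv2.polylines(im,[np.round(((proj(d,l)+.5)*k-.5)*16).astype(int)],False,(255,0,255) ,2,shift=4)
    im=im[y0*k:y1*k,x0*k:x1*k]; h,w_=im.shape[:2]
    cv2.imwrite(f"pics/ov_{n}{sys.argv[1]}_L.png",cv2.resize(im[:,:w_//2],None,fx=.55,fy=.55,interpolation=cv2.INTER_AREA))
    cv2.imwrite(f"pics/ov_{n}{sys.argv[1]}_R.png",cv2.resize(im[:,w_//2:],None,fx=.55,fy=.55,interpolation=cv2.INTER_AREA))
E
python3 ov.py a
```

```text
-1 -1 0.4736 0.2246
-1 1 0.5076 0.325
1 -1 0.574 0.1906
1 1 0.608 0.291
```

```bash
cd pics; python3 -c "
import cv2
for f in ['top','scene']:
  for s in 'LR': print(cv2.imread(f'ov_{f}a_{s}.png').shape)"
```

```text
(616, 638, 3)
(616, 638, 3)
(594, 594, 3)
(594, 594, 3)
```

View pics/ov_topa_L.png

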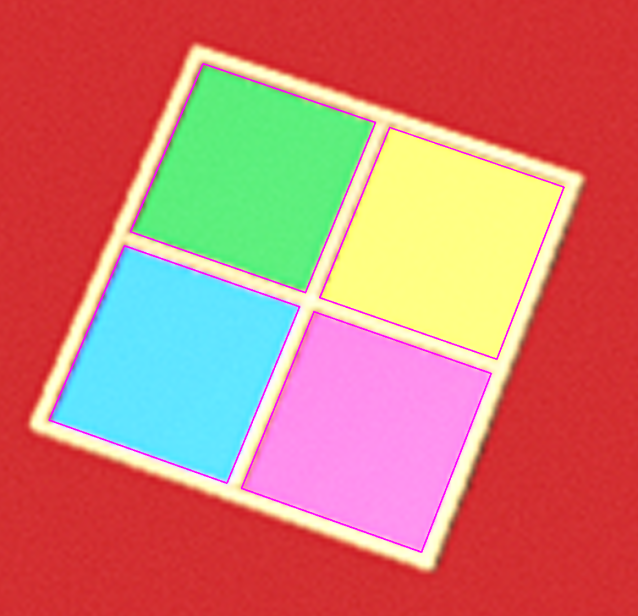

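View pics/ov_topa_R.png

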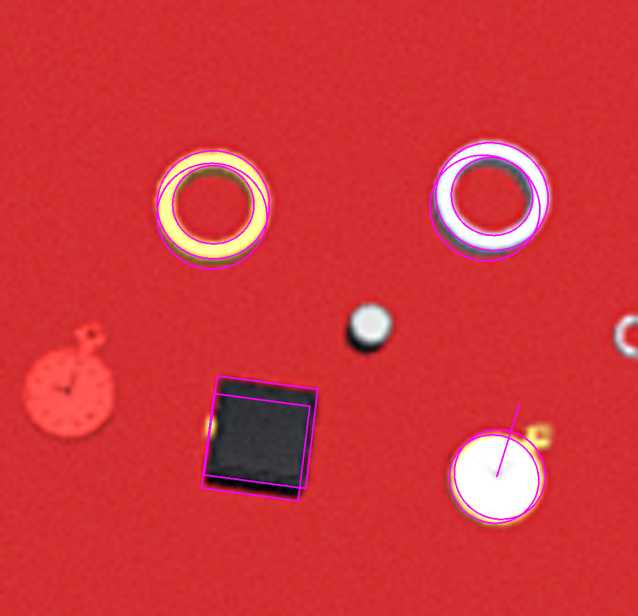

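View pics/ov_scenea_L.png

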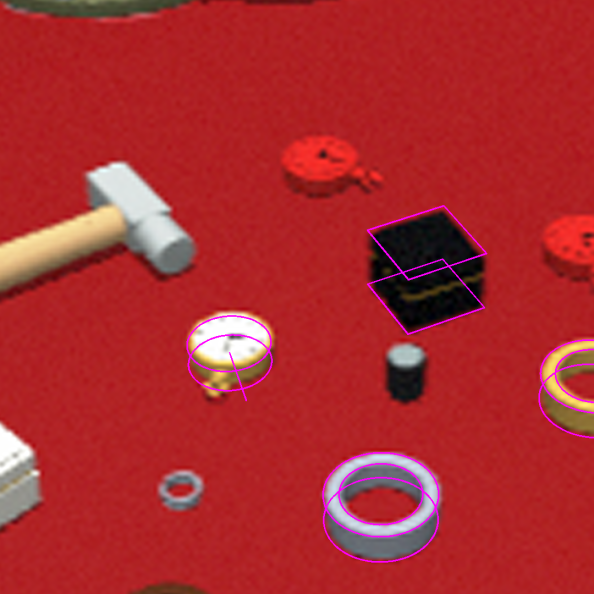

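View pics/ov_scenea_R.png

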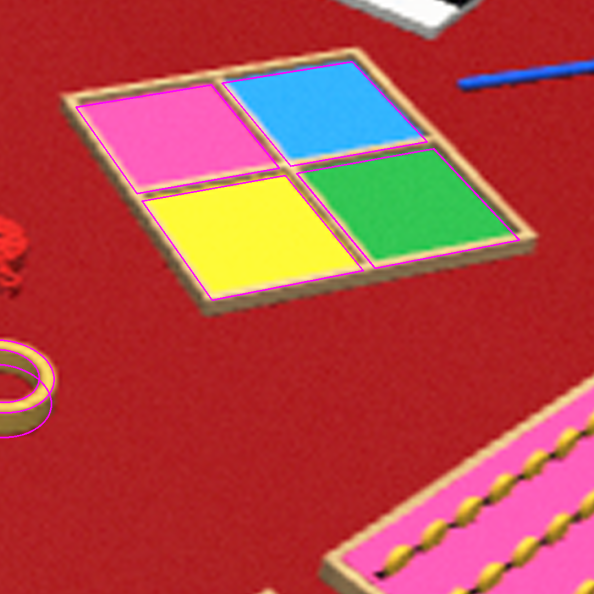

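The overlay agrees within 1–2 mm in both views. I still need the watch's crown direction, and then I'll write a planning helper.

```bash
cat > go.py <<'E'
from h import *
import sys
from scipy.spatial.transform import Rotation as Ro
s=ctrl.get_state(); R=Ro.from_rotvec(s["tool_rot"]).as_matrix(); p=s["position"]
jaw=np.degrees(np.arctan2(R[1,1],R[0,1]))
print("t",round(s["time"],2),"pos",p.round(4),"jaw",jaw.round(2),"z",R[:,2].round(3),"F",np.round(s["ft_force"],1),"w",round(s["grip_width"],3),"q7",s["joint_positions"][6].round(2))
if len(sys.argv)>4:
    x,y,z,j=map(float,sys.argv[1:5])
    dj=(j-jaw+90)%180-90
    print("rotz tool total",round(-dj,2))
    a=np.radians(j); Y=np.array([np.cos(a),np.sin(a),0]); 
    if Y@R[:,1]<0: Y=-Y
    Z=np.array([0,0,-1.]); X=np.cross(Y,Z); RT=np.c_[X,Y,Z]
    o=RT.T@(np.array([x,y,z])-p); n=int(np.ceil(np.abs(o).max()/.06)); print("offset after rot",o.round(4),"n",n,"per",(o/n).round(4))
    o=R.T@(np.array([x,y,z])-p); print("offset now",o.round(4),"per",(o/n).round(4))
E
python3 go.py .593 -.0215 .12 26.3
python3 - <<'E'
from h import *
d=cams.get_image("top")
b=back(d,(407.5,184),.009)[0]; print(b,np.degrees(np.arctan2(b[1]+.167,b[0]-.455)))
d=cams.get_image("scene")
b=back(d,(268.7,252.5),.007)[0]; print(b,np.degrees(np.arctan2(b[1]+.167,b[0]-.455)))
for n in("top",):print(back(cams.get_image(n),[(369,160),(430,161),(300,174)],.01))
E
```

```text
t 0.3 pos [0.2197 0.6116 0.2302] jaw 70.25 z [-0.    -0.001 -1.   ] F [0.5 0.4 0.1] w 1.001 q7 -0.06
rotz tool total 43.95
offset after rot [-0.733   0.0542  0.1102] n 13 per [-0.0564  0.0042  0.0085]
offset now [-0.5653 -0.4696  0.1105] per [-0.0435 -0.0361  0.0085]
[ 0.475044  -0.1900937  0.009    ] -49.043901961127844
[ 0.47487355 -0.18763803  0.007     ] -46.08107912134583
[[ 0.52903064 -0.1038695   0.01      ]
 [ 0.52860611 -0.24216024  0.01      ]
 [ 0.49449903  0.05169414  0.01      ]]
```

Emit:
carry_out:
  rows:
    - {"offset": [0, 0, 0], "rot": [0, 0, 10.7], "gripper": 1}
    - {"offset": [0, 0, 0], "rot": [0, 0, 10.7], "gripper": 1}
    - {"offset": [0, 0, 0], "rot": [0, 0, 10.7], "gripper": 1}
    - {"offset": [0, 0, 0], "rot": [0, 0, 10.7], "gripper": 1}
    - {"offset": [0, 0, 0], "rot": [0, 0, 1.1], "gripper": 1}
    - {"offset": [-0.056, 0.004, 0.008], "rot": [0, 0, 0], "gripper": 1}
    - {"offset": [-0.056, 0.004, 0.008], "rot": [0, 0, 0], "gripper": 1}
    - {"offset": [-0.056, 0.004, 0.008], "rot": [0, 0, 0], "gripper": 1}
    - {"offset": [-0.056, 0.004, 0.008], "rot": [0, 0, 0], "gripper": 1}
    - {"offset": [-0.056, 0.004, 0.008], "rot": [0, 0, 0], "gripper": 1}
  grip_force: 20

```text
time: 1.7
position: [0.3628, 0.3681, 0.1906]
tool_rot: [1.652, 2.672, 0.001]
ft_force: [0.0, 0.5, 0.5]
grip_width: 1.003
```

```bash
python3 go.py .593 -.0215 .12 26.3
```

```text
t 1.7 pos [0.3628 0.3681 0.1906] jaw 26.54 z [ 0.001  0.001 -1.   ] F [0.  0.5 0.5] w 1.003 q7 -0.37
rotz tool total 0.24
offset after rot [-0.4513  0.0338  0.0706] n 8 per [-0.0564  0.0042  0.0088]
offset now [-0.4514  0.0318  0.0705] per [-0.0564  0.004   0.0088]
```

Emit:
carry_out:
  rows:
    - {"offset": [-0.056, 0.004, 0.009], "rot": [0, 0, 0], "gripper": 1}
    - {"offset": [-0.056, 0.004, 0.009], "rot": [0, 0, 0], "gripper": 1}
    - {"offset": [-0.056, 0.004, 0.009], "rot": [0, 0, 0], "gripper": 1}
    - {"offset": [-0.056, 0.004, 0.009], "rot": [0, 0, 0], "gripper": 1}
    - {"offset": [-0.056, 0.004, 0.009], "rot": [0, 0, 0], "gripper": 1}
    - {"offset": [-0.056, 0.004, 0.009], "rot": [0, 0, 0], "gripper": 1}
    - {"offset": [-0.056, 0.004, 0.009], "rot": [0, 0, 0], "gripper": 1}
    - {"offset": [-0.056, 0.004, 0.009], "rot": [0, 0, 0], "gripper": 1}
    - {"offset": [0, 0, 0], "rot": [0, 0, 0], "gripper": 1}

```text
time: 2.82
position: [0.5901, -0.0237, 0.118]
tool_rot: [1.663, 2.663, -0.005]
ft_force: [-0.5, 0.6, -0.3]
grip_width: 0.999
```

```bash
python3 go.py .593 -.0215 .015 26.3
```

```text
t 2.83 pos [ 0.5901 -0.0237  0.118 ] jaw 26.05 z [-0.    -0.004 -1.   ] F [-0.5  0.6 -0.3] w 0.999 q7 0.59
rotz tool total -0.25
offset after rot [0.0007 0.0036 0.103 ] n 2 per [0.0004 0.0018 0.0515]
offset now [0.0011 0.0037 0.103 ] per [0.0005 0.0019 0.0515]
```

Emit:
carry_out:
  rows:
    - {"offset": [0.001, 0.004, 0.04], "rot": [0, 0, 0], "gripper": 1}
    - {"offset": [0, 0, 0.035], "rot": [0, 0, 0], "gripper": 1}
    - {"offset": [0, 0, 0.02], "rot": [0, 0, 0], "gripper": 1}
    - {"offset": [0, 0, 0.008], "rot": [0, 0, 0], "gripper": 1}
    - {"offset": [0, 0, 0], "rot": [0, 0, 0], "gripper": 1}

```text
time: 3.45
position: [0.5928, -0.0147, 0.0159]
tool_rot: [1.656, 2.67, 0.001]
ft_force: [0.0, 0.0, 0.1]
grip_width: 0.999
```

```bash
cat > snap.py <<'E'
from h import *
import sys
n,x0,y0,x1,y1,o=sys.argv[1:]; x0,y0,x1,y1=map(int,(x0,y0,x1,y1))
im=cams.get_image(n)["img"][y0:y1,x0:x1,::-1]; k=min(780/(x1-x0),580/(y1-y0)); cv2.imwrite("pics/"+o,cv2.resize(im,None,fx=k,fy=k,interpolation=cv2.INTER_CUBIC))
E
python3 go.py .593 -.0215 .015 26.3; python3 snap.py scene 290 190 430 290 g1.png
```

```text
t 3.45 pos [ 0.5928 -0.0147  0.0159] jaw 26.39 z [ 0.  0. -1.] F [0.  0.  0.1] w 0.999 q7 0.64
rotz tool total 0.09
offset after rot [-0.0062 -0.0029  0.0009] n 1 per [-0.0062 -0.0029  0.0009]
offset now [-0.0062 -0.0029  0.0009] per [-0.0062 -0.0029  0.0009]
```

View pics/g1.png

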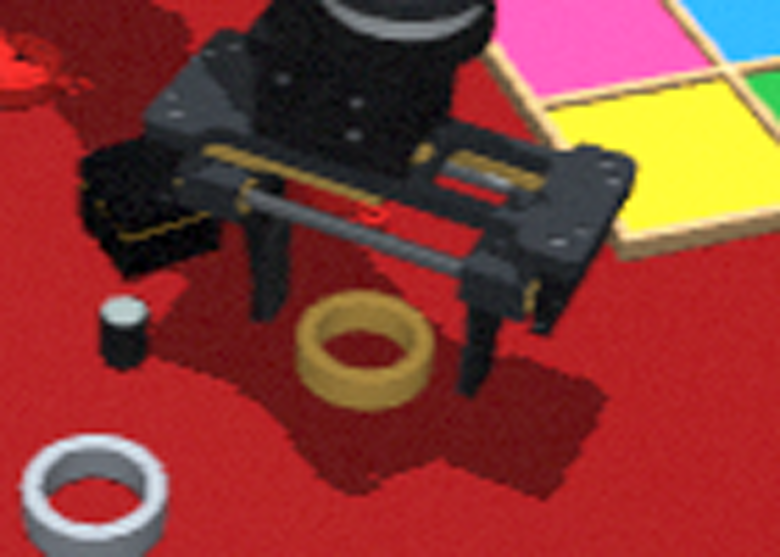

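The fingers straddle the gold bangle (ring near (365,350) in the crop). The last reading hadn't settled, so I'll correct by a few mm and close.

Emit:
carry_out:
  rows:
    - {"offset": [-0.006, -0.003, 0.001], "rot": [0, 0, 0], "gripper": 1}
    - {"offset": [0, 0, 0], "rot": [0, 0, 0], "gripper": 1}
    - {"offset": [0, 0, 0], "rot": [0, 0, 0], "gripper": 1}

```text
time: 3.88
position: [0.5928, -0.0218, 0.015]
tool_rot: [1.657, 2.668, 0.001]
ft_force: [-0.5, 0.4, -0.2]
grip_width: 1.001
```

```bash
python3 go.py .593 -.0215 .015 26.3
```

```text
t 3.88 pos [ 0.5928 -0.0218  0.015 ] jaw 26.32 z [ 0.001  0.    -1.   ] F [-0.5  0.4 -0.2] w 1.001 q7 0.65
rotz tool total 0.02
offset after rot [0.0002 0.0003 0.    ] n 1 per [0.0002 0.0003 0.    ]
offset now [0.0002 0.0003 0.    ] per [0.0002 0.0003 0.    ]
```

Emit:
carry_out:
  rows:
    - {"offset": [0, 0, 0], "rot": [0, 0, 0], "gripper": 0.5}
    - {"offset": [0, 0, 0], "rot": [0, 0, 0], "gripper": 0.5}
    - {"offset": [0, 0, 0], "rot": [0, 0, 0], "gripper": 0.5}
    - {"offset": [0, 0, 0], "rot": [0, 0, 0], "gripper": 0.5}
    - {"offset": [0, 0, 0], "rot": [0, 0, 0], "gripper": 0.5}
    - {"offset": [0, 0, -0.02], "rot": [0, 0, 0], "gripper": 0.5}
    - {"offset": [0, 0, -0.03], "rot": [0, 0, 0], "gripper": 0.5}
    - {"offset": [0, 0, -0.035], "rot": [0, 0, 0], "gripper": 0.5}
    - {"offset": [0, 0, 0], "rot": [0, 0, 0], "gripper": 0.5}
    - {"offset": [0, 0, 0], "rot": [0, 0, 0], "gripper": 0.5}
  grip_force: 20

```text
time: 5.12
position: [0.5922, -0.0215, 0.0998]
tool_rot: [-1.657, -2.669, -0.001]
ft_force: [0.4, -0.3, -1.6]
grip_width: 0.664
```

```bash
python3 go.py .4736 .2246 .1 26.3;python3 snap.py scene 290 150 430 290 g2.png
```

```text
t 5.12 pos [ 0.5922 -0.0215  0.0998] jaw 26.34 z [ 0.  0. -1.] F [ 0.4 -0.3 -1.6] w 0.664 q7 0.6
rotz tool total 0.04
offset after rot [ 2.732e-01  2.700e-03 -2.000e-04] n 5 per [ 0.0546  0.0005 -0.    ]
offset now [ 2.732e-01  2.900e-03 -1.000e-04] per [ 0.0546  0.0006 -0.    ]
```

View pics/g2.png

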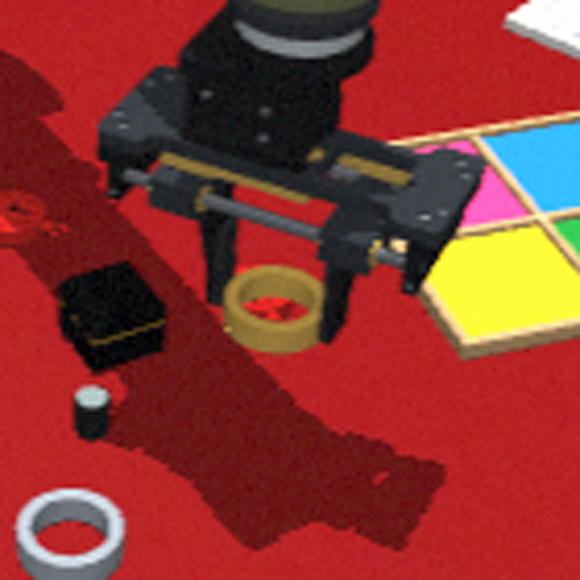

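The bangle is held level between the fingers (opening 58 mm). Next I move it over the pink felt.

Emit:
carry_out:
  rows:
    - {"offset": [0.04, 0, 0], "rot": [0, 0, 0], "gripper": 0.5}
    - {"offset": [0.052, 0.001, 0], "rot": [0, 0, 0], "gripper": 0.5}
    - {"offset": [0.052, 0.001, 0], "rot": [0, 0, 0], "gripper": 0.5}
    - {"offset": [0.052, 0.001, 0], "rot": [0, 0, 0], "gripper": 0.5}
    - {"offset": [0.045, 0, 0], "rot": [0, 0, 0], "gripper": 0.5}
    - {"offset": [0.032, 0, 0], "rot": [0, 0, 0], "gripper": 0.5}
    - {"offset": [0, 0, 0.02], "rot": [0, 0, 0], "gripper": 0.5}
    - {"offset": [0, 0, 0.02], "rot": [0, 0, 0], "gripper": 0.5}
    - {"offset": [0, 0, 0], "rot": [0, 0, 0], "gripper": 0.5}
    - {"offset": [0, 0, 0], "rot": [0, 0, 0], "gripper": 0.5}

```text
time: 6.42
position: [0.4741, 0.2242, 0.0596]
tool_rot: [-1.657, -2.669, 0.001]
ft_force: [-0.3, -0.1, -0.7]
grip_width: 0.665
```

```bash
python3 go.py .4736 .2246 .0225 26.3
```

```text
t 6.42 pos [0.4741 0.2242 0.0596] jaw 26.33 z [-0. -0. -1.] F [-0.3 -0.1 -0.7] w 0.665 q7 0.05
rotz tool total 0.03
offset after rot [ 0.0006 -0.0003  0.0371] n 1 per [ 0.0006 -0.0003  0.0371]
offset now [ 0.0006 -0.0003  0.0371] per [ 0.0006 -0.0003  0.0371]
```

Emit:
carry_out:
  rows:
    - {"offset": [0, 0, 0.012], "rot": [0, 0, 0], "gripper": 0.5}
    - {"offset": [0, 0, 0.012], "rot": [0, 0, 0], "gripper": 0.5}
    - {"offset": [0, 0, 0.008], "rot": [0, 0, 0], "gripper": 0.5}
    - {"offset": [0, 0, 0.003], "rot": [0, 0, 0], "gripper": 0.5}
    - {"offset": [0, 0, 0.002], "rot": [0, 0, 0], "gripper": 0.5}
    - {"offset": [0, 0, 0], "rot": [0, 0, 0], "gripper": 0.5}
    - {"offset": [0, 0, 0], "rot": [0, 0, 0], "gripper": 0.5}

```text
time: 7.3
position: [0.4743, 0.2246, 0.0229]
tool_rot: [1.657, 2.669, 0.001]
ft_force: [-0.3, -0.5, -1.1]
grip_width: 0.666
```

Emit:
carry_out:
  rows:
    - {"offset": [0, 0, 0.001], "rot": [0, 0, 0], "gripper": 0.5}
    - {"offset": [0, 0, 0], "rot": [0, 0, 0], "gripper": 0.5}
    - {"offset": [0, 0, 0], "rot": [0, 0, 0], "gripper": 0.8}
    - {"offset": [0, 0, 0], "rot": [0, 0, 0], "gripper": 0.8}
    - {"offset": [0, 0, 0], "rot": [0, 0, 0], "gripper": 0.8}

```text
time: 7.92
position: [0.4742, 0.2245, 0.0217]
tool_rot: [1.657, 2.669, 0.001]
ft_force: [0.7, -0.5, 0.2]
grip_width: 0.794
```

```bash
python3 go.py .6 -.1655 .1 26.3
```

```text
t 7.92 pos [0.4742 0.2245 0.0217] jaw 26.35 z [ 0.  0. -1.] F [ 0.7 -0.5  0.2] w 0.794 q7 0.08
rotz tool total 0.05
offset after rot [-0.4054 -0.06   -0.0783] n 7 per [-0.0579 -0.0086 -0.0112]
offset now [-0.4053 -0.0604 -0.0783] per [-0.0579 -0.0086 -0.0112]
```

Emit:
carry_out:
  rows:
    - {"offset": [0, 0, -0.02], "rot": [0, 0, 0], "gripper": 0.8}
    - {"offset": [0, 0, -0.058], "rot": [0, 0, 0], "gripper": 1}
    - {"offset": [-0.058, -0.009, 0], "rot": [0, 0, 0], "gripper": 1}
    - {"offset": [-0.058, -0.009, 0], "rot": [0, 0, 0], "gripper": 1}
    - {"offset": [-0.058, -0.009, 0], "rot": [0, 0, 0], "gripper": 1}
    - {"offset": [-0.058, -0.009, 0], "rot": [0, 0, 0], "gripper": 1}
    - {"offset": [-0.058, -0.008, 0], "rot": [0, 0, 0], "gripper": 1}
    - {"offset": [-0.058, -0.008, 0], "rot": [0, 0, 0], "gripper": 1}
    - {"offset": [-0.057, -0.008, 0], "rot": [0, 0, 0], "gripper": 1}
    - {"offset": [0, 0, 0.03], "rot": [0, 0, 0], "gripper": 1}

```text
time: 9.18
position: [0.602, -0.1731, 0.072]
tool_rot: [1.663, 2.656, -0.002]
ft_force: [-0.6, 0.0, -0.1]
grip_width: 1.0
```

Emit:
carry_out:
  rows:
    - {"offset": [0, 0, 0], "rot": [0, 0, 0], "gripper": 1}
    - {"offset": [0, 0, 0], "rot": [0, 0, 0], "gripper": 1}

```text
time: 9.43
position: [0.6004, -0.1641, 0.0701]
tool_rot: [-1.655, -2.67, -0.001]
ft_force: [-0.4, -1.0, 0.5]
grip_width: 1.001
```

```bash
python3 go.py .6 -.1655 .015 26.3; python3 snap.py top 140 85 280 220 g3.png
```

```text
t 9.43 pos [ 0.6004 -0.1641  0.0701] jaw 26.43 z [ 0.     0.001 -1.   ] F [-0.4 -1.   0.5] w 1.001 q7 0.9
rotz tool total 0.13
offset after rot [-0.0011 -0.001   0.0551] n 1 per [-0.0011 -0.001   0.0551]
offset now [-0.0011 -0.001   0.0551] per [-0.0011 -0.001   0.0551]
```

View pics/g3.png

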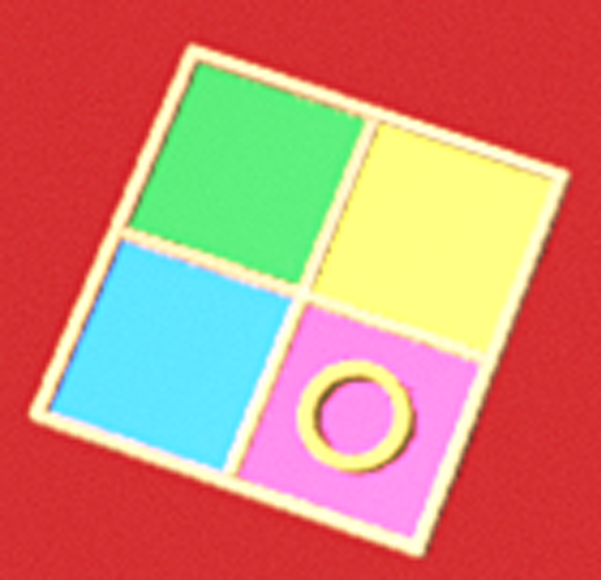

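The gold bangle lies flat at the centre of the pink felt (crop (356,415)). Next is the steel bangle.

Emit:
carry_out:
  rows:
    - {"offset": [-0.001, -0.001, 0.025], "rot": [0, 0, 0], "gripper": 1}
    - {"offset": [0, 0, 0.02], "rot": [0, 0, 0], "gripper": 1}
    - {"offset": [0, 0, 0.01], "rot": [0, 0, 0], "gripper": 1}
    - {"offset": [0, 0, 0], "rot": [0, 0, 0], "gripper": 1}
    - {"offset": [0, 0, 0], "rot": [0, 0, 0], "gripper": 0.5}
    - {"offset": [0, 0, 0], "rot": [0, 0, 0], "gripper": 0.5}
    - {"offset": [0, 0, 0], "rot": [0, 0, 0], "gripper": 0.5}
    - {"offset": [0, 0, 0], "rot": [0, 0, 0], "gripper": 0.5}
    - {"offset": [0, 0, 0], "rot": [0, 0, 0], "gripper": 0.5}

```text
time: 10.6
position: [0.6, -0.1664, 0.015]
tool_rot: [1.656, 2.669, 0.001]
ft_force: [1.4, 0.1, 3.0]
grip_width: 0.661
```

Emit:
carry_out:
  rows:
    - {"offset": [0, 0, -0.02], "rot": [0, 0, 0], "gripper": 0.5}
    - {"offset": [0, 0, -0.035], "rot": [0, 0, 0], "gripper": 0.5}
    - {"offset": [0, 0, -0.035], "rot": [0, 0, 0], "gripper": 0.5}
    - {"offset": [0, 0, 0], "rot": [0, 0, 0], "gripper": 0.5}
    - {"offset": [0, 0, 0], "rot": [0, 0, 0], "gripper": 0.5}

```text
time: 11.22
position: [0.5992, -0.1663, 0.1046]
tool_rot: [-1.657, -2.669, -0.0]
ft_force: [0.2, 0.2, -0.8]
grip_width: 0.661
```

```bash
python3 go.py .5076 .325 .105 26.3;python3 snap.py scene 240 150 420 290 g4.png
```

```text
t 11.22 pos [ 0.5992 -0.1663  0.1046] jaw 26.35 z [-0.  0. -1.] F [ 0.2  0.2 -0.8] w 0.661 q7 0.89
rotz tool total 0.05
offset after rot [ 4.811e-01  1.356e-01 -4.000e-04] n 9 per [ 0.0535  0.0151 -0.    ]
offset now [ 4.81e-01  1.36e-01 -2.00e-04] per [ 0.0534  0.0151 -0.    ]
```

View pics/g4.png

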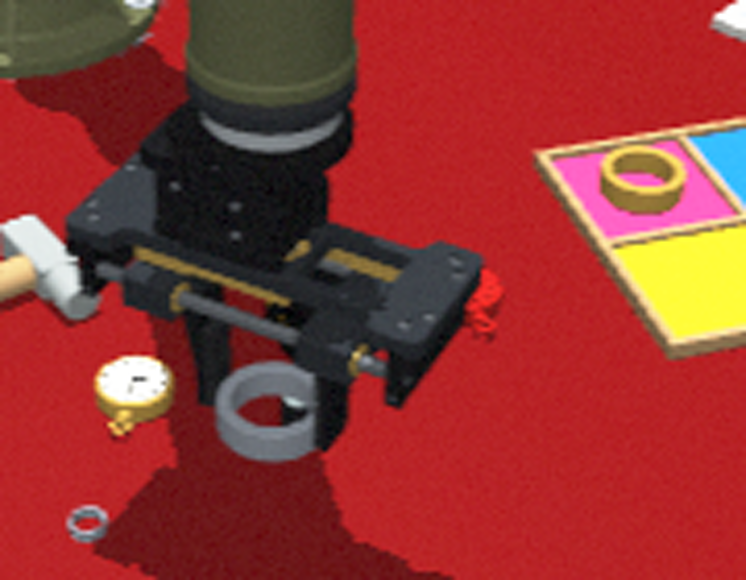

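The steel bangle is held level. I carry it to the blue felt.

Emit:
carry_out:
  rows:
    - {"offset": [0.04, 0.011, 0], "rot": [0, 0, 0], "gripper": 0.5}
    - {"offset": [0.055, 0.016, 0], "rot": [0, 0, 0], "gripper": 0.5}
    - {"offset": [0.055, 0.016, 0], "rot": [0, 0, 0], "gripper": 0.5}
    - {"offset": [0.055, 0.016, 0], "rot": [0, 0, 0], "gripper": 0.5}
    - {"offset": [0.055, 0.016, 0], "rot": [0, 0, 0], "gripper": 0.5}
    - {"offset": [0.055, 0.016, 0], "rot": [0, 0, 0], "gripper": 0.5}
    - {"offset": [0.055, 0.016, 0], "rot": [0, 0, 0], "gripper": 0.5}
    - {"offset": [0.055, 0.015, 0], "rot": [0, 0, 0], "gripper": 0.5}
    - {"offset": [0.04, 0.01, 0], "rot": [0, 0, 0], "gripper": 0.5}
    - {"offset": [0.016, 0.004, 0], "rot": [0, 0, 0], "gripper": 0.5}

```text
time: 12.52
position: [0.5058, 0.3275, 0.1031]
tool_rot: [-1.65, -2.672, 0.003]
ft_force: [0.4, 0.1, -1.4]
grip_width: 0.662
```

Emit:
carry_out:
  rows:
    - {"offset": [0, 0, 0.02], "rot": [0, 0, 0], "gripper": 0.5}
    - {"offset": [0, 0, 0.02], "rot": [0, 0, 0], "gripper": 0.5}
    - {"offset": [0, 0, 0], "rot": [0, 0, 0], "gripper": 0.5}
    - {"offset": [0, 0, 0], "rot": [0, 0, 0], "gripper": 0.5}

```text
time: 13.02
position: [0.5086, 0.3235, 0.0644]
tool_rot: [1.659, 2.667, -0.001]
ft_force: [0.2, 0.5, -0.6]
grip_width: 0.662
```

```bash
python3 go.py .5076 .325 .0222 26.3
```

```text
t 13.03 pos [0.5086 0.3235 0.0644] jaw 26.22 z [-0.    -0.001 -1.   ] F [ 0.2  0.5 -0.6] w 0.662 q7 -0.02
rotz tool total -0.08
offset after rot [ 0.0018 -0.0002  0.0422] n 1 per [ 0.0018 -0.0002  0.0422]
offset now [ 0.0018 -0.0002  0.0422] per [ 0.0018 -0.0002  0.0422]
```

Emit:
carry_out:
  rows:
    - {"offset": [0.002, 0, 0.012], "rot": [0, 0, 0], "gripper": 0.5}
    - {"offset": [0, 0, 0.012], "rot": [0, 0, 0], "gripper": 0.5}
    - {"offset": [0, 0, 0.01], "rot": [0, 0, 0], "gripper": 0.5}
    - {"offset": [0, 0, 0.005], "rot": [0, 0, 0], "gripper": 0.5}
    - {"offset": [0, 0, 0.0025], "rot": [0, 0, 0], "gripper": 0.5}
    - {"offset": [0, 0, 0.001], "rot": [0, 0, 0], "gripper": 0.5}
    - {"offset": [0, 0, 0], "rot": [0, 0, 0], "gripper": 0.5}

```text
time: 13.9
position: [0.5073, 0.3268, 0.0223]
tool_rot: [1.657, 2.669, 0.001]
ft_force: [-0.6, -0.2, -0.2]
grip_width: 0.663
```

Emit:
carry_out:
  rows:
    - {"offset": [0, 0, 0], "rot": [0, 0, 0], "gripper": 0.8}
    - {"offset": [0, 0, 0], "rot": [0, 0, 0], "gripper": 0.8}
    - {"offset": [0, 0, 0], "rot": [0, 0, 0], "gripper": 0.8}
    - {"offset": [0, 0, -0.02], "rot": [0, 0, 0], "gripper": 0.8}
    - {"offset": [0, 0, -0.05], "rot": [0, 0, 0], "gripper": 1}
    - {"offset": [0, 0, -0.03], "rot": [0, 0, 0], "gripper": 1}

```text
time: 14.65
position: [0.5084, 0.3272, 0.1261]
tool_rot: [1.656, 2.668, 0.006]
ft_force: [0.9, 0.2, 0.1]
grip_width: 0.941
```

```bash
python3 go.py .47 -.045 .122 -7; python3 snap.py top 140 85 280 220 g5.png
```

```text
t 14.65 pos [0.5084 0.3272 0.1261] jaw 26.32 z [ 0.003  0.003 -1.   ] F [0.9 0.2 0.1] w 0.941 q7 -0.05
rotz tool total 33.32
offset after rot [-0.3741  0.0072  0.0041] n 7 per [-0.0534  0.001   0.0006]
offset now [-0.3166 -0.1995  0.003 ] per [-0.0452 -0.0285  0.0004]
```

View pics/g5.png

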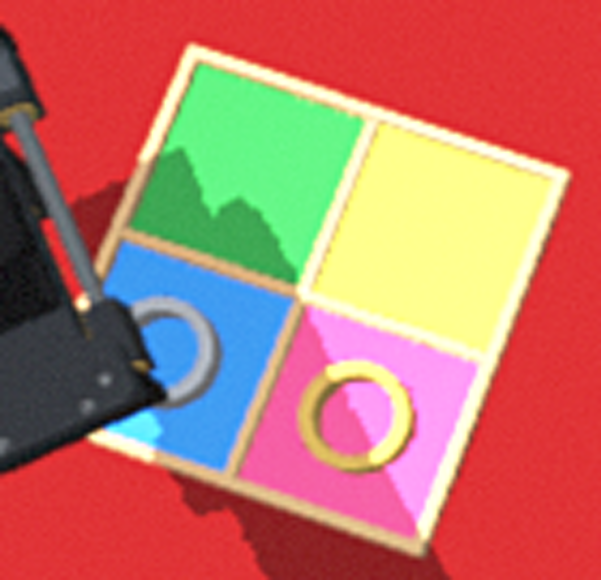

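The steel bangle is released on the blue felt. Next is the black box.

Emit:
carry_out:
  rows:
    - {"offset": [0, 0, 0], "rot": [0, 0, 10.7], "gripper": 1}
    - {"offset": [0, 0, 0], "rot": [0, 0, 10.7], "gripper": 1}
    - {"offset": [0, 0, 0], "rot": [0, 0, 10.7], "gripper": 1}
    - {"offset": [0, 0, 0], "rot": [0, 0, 1.2], "gripper": 1}
    - {"offset": [-0.053, 0.001, 0], "rot": [0, 0, 0], "gripper": 1}
    - {"offset": [-0.053, 0.001, 0], "rot": [0, 0, 0], "gripper": 1}
    - {"offset": [-0.053, 0.001, 0], "rot": [0, 0, 0], "gripper": 1}
    - {"offset": [-0.053, 0.001, 0], "rot": [0, 0, 0], "gripper": 1}
    - {"offset": [-0.053, 0.001, 0], "rot": [0, 0, 0], "gripper": 1}
    - {"offset": [-0.053, 0.001, 0], "rot": [0, 0, 0], "gripper": 1}

```text
time: 15.95
position: [0.4745, 0.0086, 0.1229]
tool_rot: [2.349, 2.086, 0.003]
ft_force: [0.5, -0.8, 0.7]
grip_width: 1.004
```

Emit:
carry_out:
  rows:
    - {"offset": [-0.053, 0.001, 0.03], "rot": [0, 0, 0], "gripper": 1}
    - {"offset": [0, 0, 0], "rot": [0, 0, 0], "gripper": 1}
    - {"offset": [0, 0, 0], "rot": [0, 0, 0], "gripper": 1}
    - {"offset": [0, 0, 0], "rot": [0, 0, 0], "gripper": 1}

```text
time: 16.45
position: [0.47, -0.041, 0.0928]
tool_rot: [2.348, 2.086, 0.002]
ft_force: [0.6, -0.1, 0.7]
grip_width: 0.996
```

```bash
python3 go.py .47 -.045 .016 -7; python3 snap.py scene 260 160 420 280 g6.png
```

```text
t 16.45 pos [ 0.47   -0.041   0.0928] jaw -6.76 z [ 0.001  0.001 -1.   ] F [ 0.6 -0.1  0.7] w 0.996 q7 -0.03
rotz tool total 0.24
offset after rot [-0.004   0.0005  0.0768] n 2 per [-0.002   0.0003  0.0384]
offset now [-0.0041  0.0004  0.0767] per [-0.002   0.0002  0.0384]
```

View pics/g6.png

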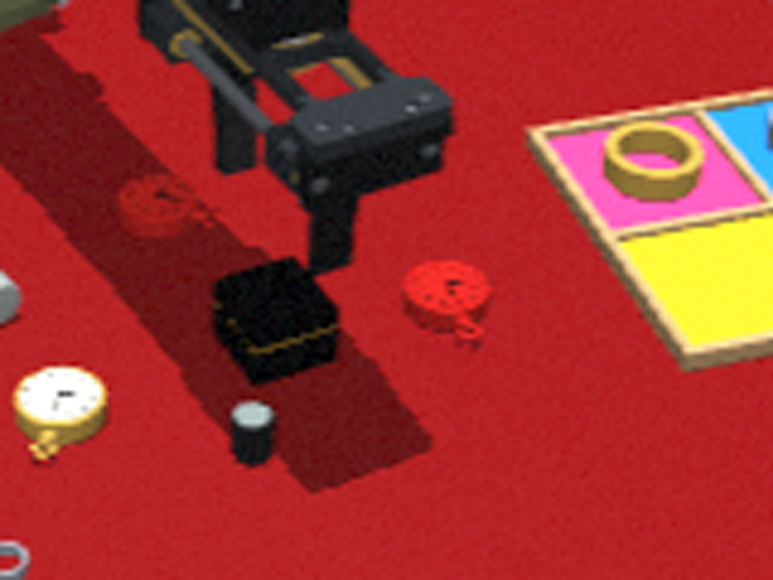

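The box stands below and in line with the open fingers. I descend and grasp it.

Emit:
carry_out:
  rows:
    - {"offset": [-0.004, 0, 0.025], "rot": [0, 0, 0], "gripper": 1}
    - {"offset": [0, 0, 0.025], "rot": [0, 0, 0], "gripper": 1}
    - {"offset": [0, 0, 0.018], "rot": [0, 0, 0], "gripper": 1}
    - {"offset": [0, 0, 0.008], "rot": [0, 0, 0], "gripper": 1}
    - {"offset": [0, 0, 0], "rot": [0, 0, 0], "gripper": 1}
    - {"offset": [0, 0, 0], "rot": [0, 0, 0], "gripper": 1}

```text
time: 17.25
position: [0.4694, -0.0462, 0.0168]
tool_rot: [2.351, 2.083, 0.002]
ft_force: [-0.2, -0.0, 0.2]
grip_width: 1.002
```

Emit:
carry_out:
  rows:
    - {"offset": [0, 0, 0], "rot": [0, 0, 0], "gripper": 0.45}
    - {"offset": [0, 0, 0], "rot": [0, 0, 0], "gripper": 0.45}
    - {"offset": [0, 0, 0], "rot": [0, 0, 0], "gripper": 0.45}
    - {"offset": [0, 0, 0], "rot": [0, 0, 0], "gripper": 0.45}
    - {"offset": [0, 0, 0], "rot": [0, 0, 0], "gripper": 0.45}
    - {"offset": [0, 0, 0], "rot": [0, 0, 0], "gripper": 0.45}

```text
time: 18.0
position: [0.4688, -0.0464, 0.0161]
tool_rot: [2.352, 2.083, 0.0]
ft_force: [-1.2, -0.2, -0.0]
grip_width: 0.573
```

Emit:
carry_out:
  rows:
    - {"offset": [0, 0, -0.02], "rot": [0, 0, 0], "gripper": 0.45}
    - {"offset": [0, 0, -0.035], "rot": [0, 0, 0], "gripper": 0.45}
    - {"offset": [0, 0, -0.035], "rot": [0, 0, 0], "gripper": 0.45}
    - {"offset": [0, 0, 0], "rot": [0, 0, 0], "gripper": 0.45}
    - {"offset": [0, 0, 0], "rot": [0, 0, 0], "gripper": 0.45}

```text
time: 18.62
position: [0.468, -0.0462, 0.1054]
tool_rot: [-2.351, -2.082, 0.001]
ft_force: [-1.1, 0.7, -1.3]
grip_width: 0.574
```

```bash
python3 go.py .574 .1906 .105 -7; python3 snap.py scene 260 130 420 280 g7.png
```

```text
t 18.62 pos [ 0.468  -0.0462  0.1054] jaw -6.94 z [-0.001  0.    -1.   ] F [-1.1  0.7 -1.3] w 0.574 q7 -0.04
rotz tool total 0.06
offset after rot [0.248  0.0764 0.0004] n 5 per [0.0496 0.0153 0.0001]
offset now [0.2479 0.0766 0.0003] per [0.0496 0.0153 0.0001]
```

View pics/g7.png

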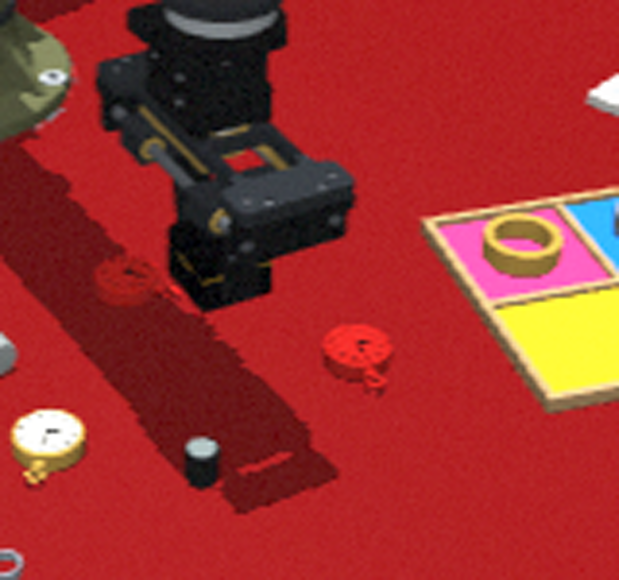

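The box is held (opening 50 mm). I carry it to the yellow felt.

Emit:
carry_out:
  rows:
    - {"offset": [0.03, 0.01, 0], "rot": [0, 0, 0], "gripper": 0.45}
    - {"offset": [0.05, 0.015, 0], "rot": [0, 0, 0], "gripper": 0.45}
    - {"offset": [0.05, 0.015, 0], "rot": [0, 0, 0], "gripper": 0.45}
    - {"offset": [0.05, 0.015, 0], "rot": [0, 0, 0], "gripper": 0.45}
    - {"offset": [0.04, 0.013, 0], "rot": [0, 0, 0], "gripper": 0.45}
    - {"offset": [0.028, 0.0085, 0], "rot": [0, 0, 0], "gripper": 0.45}
    - {"offset": [0, 0, 0.02], "rot": [0, 0, 0], "gripper": 0.45}
    - {"offset": [0, 0, 0.02], "rot": [0, 0, 0], "gripper": 0.45}
    - {"offset": [0, 0, 0], "rot": [0, 0, 0], "gripper": 0.45}
    - {"offset": [0, 0, 0], "rot": [0, 0, 0], "gripper": 0.45}

```text
time: 19.92
position: [0.5746, 0.1894, 0.066]
tool_rot: [2.354, 2.081, -0.0]
ft_force: [0.3, -0.1, -0.5]
grip_width: 0.575
```

```bash
python3 go.py .574 .1900 .0233 -7
```

```text
t 19.93 pos [0.5746 0.1894 0.066 ] jaw -7.05 z [-0. -0. -1.] F [ 0.3 -0.1 -0.5] w 0.575 q7 -0.27
rotz tool total -0.05
offset after rot [ 0.0005 -0.0006  0.0427] n 1 per [ 0.0005 -0.0006  0.0427]
offset now [ 0.0005 -0.0006  0.0427] per [ 0.0005 -0.0006  0.0427]
```

Emit:
carry_out:
  rows:
    - {"offset": [0, 0, 0.012], "rot": [0, 0, 0], "gripper": 0.45}
    - {"offset": [0, 0, 0.012], "rot": [0, 0, 0], "gripper": 0.45}
    - {"offset": [0, 0, 0.01], "rot": [0, 0, 0], "gripper": 0.45}
    - {"offset": [0, 0, 0.005], "rot": [0, 0, 0], "gripper": 0.45}
    - {"offset": [0, 0, 0.0025], "rot": [0, 0, 0], "gripper": 0.45}
    - {"offset": [0, 0, 0.001], "rot": [0, 0, 0], "gripper": 0.45}
    - {"offset": [0, 0, 0], "rot": [0, 0, 0], "gripper": 0.45}

```text
time: 20.8
position: [0.5748, 0.1906, 0.0238]
tool_rot: [2.352, 2.083, 0.001]
ft_force: [0.3, -0.7, -1.3]
grip_width: 0.57
```

Emit:
carry_out:
  rows:
    - {"offset": [0, 0, 0.0006], "rot": [0, 0, 0], "gripper": 0.45}
    - {"offset": [0, 0, 0], "rot": [0, 0, 0], "gripper": 0.75}
    - {"offset": [0, 0, 0], "rot": [0, 0, 0], "gripper": 0.75}
    - {"offset": [0, 0, 0], "rot": [0, 0, 0], "gripper": 0.75}
    - {"offset": [0, 0, -0.02], "rot": [0, 0, 0], "gripper": 0.75}
    - {"offset": [0, 0, -0.05], "rot": [0, 0, 0], "gripper": 1}
    - {"offset": [0, 0, -0.03], "rot": [0, 0, 0], "gripper": 1}
    - {"offset": [0, 0, 0], "rot": [0, 0, 0], "gripper": 1}

```text
time: 21.8
position: [0.5771, 0.191, 0.1274]
tool_rot: [2.351, 2.081, 0.011]
ft_force: [-0.0, -0.1, -0.8]
grip_width: 0.968
```

```bash
python3 go.py .455 -.167 .12 42.5; python3 snap.py scene 350 160 490 260 g8.png
```

```text
t 21.8 pos [0.5771 0.191  0.1274] jaw -6.97 z [ 0.006  0.003 -1.   ] F [-0.  -0.1 -0.8] w 0.968 q7 -0.31
rotz tool total -49.47
offset after rot [-0.1815 -0.3319  0.0074] n 6 per [-0.0302 -0.0553  0.0012]
offset now [-0.3702 -0.0778  0.0054] per [-0.0617 -0.013   0.0009]
```

View pics/g8.png

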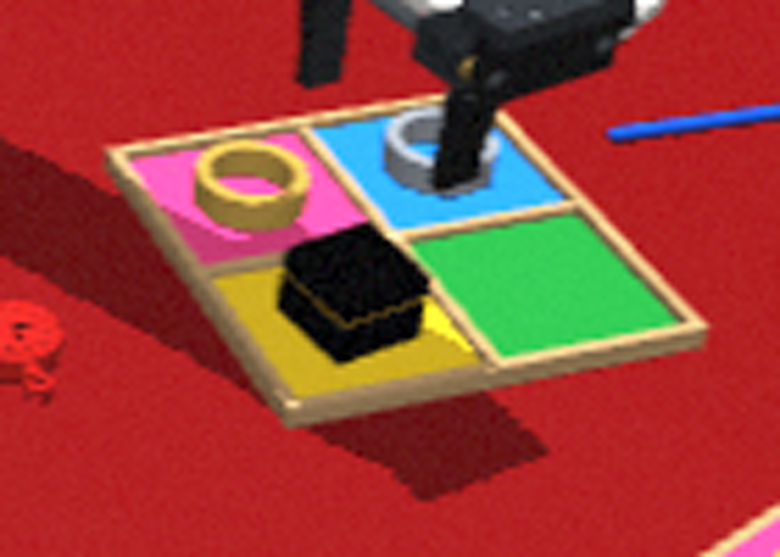

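The box sits flat and centred on the yellow felt. Now the watch.

Emit:
carry_out:
  rows:
    - {"offset": [0, 0, 0], "rot": [0, 0, -9.9], "gripper": 1}
    - {"offset": [0, 0, 0], "rot": [0, 0, -9.9], "gripper": 1}
    - {"offset": [0, 0, 0], "rot": [0, 0, -9.9], "gripper": 1}
    - {"offset": [0, 0, 0], "rot": [0, 0, -9.9], "gripper": 1}
    - {"offset": [0, 0, 0], "rot": [0, 0, -9.9], "gripper": 1}
    - {"offset": [-0.026, -0.0475, 0], "rot": [0, 0, 0], "gripper": 1}
    - {"offset": [-0.026, -0.0475, 0], "rot": [0, 0, 0], "gripper": 1}
    - {"offset": [-0.026, -0.0475, 0], "rot": [0, 0, 0], "gripper": 1}
    - {"offset": [-0.026, -0.0475, 0], "rot": [0, 0, 0], "gripper": 1}
    - {"offset": [-0.026, -0.0475, 0], "rot": [0, 0, 0], "gripper": 1}

```text
time: 23.1
position: [0.486, -0.0674, 0.1223]
tool_rot: [-1.264, -2.875, 0.001]
ft_force: [1.0, -0.1, 0.3]
grip_width: 1.0
```

Emit:
carry_out:
  rows:
    - {"offset": [-0.026, -0.0475, 0.01], "rot": [0, 0, 0], "gripper": 1}
    - {"offset": [-0.026, -0.0475, 0.02], "rot": [0, 0, 0], "gripper": 1}
    - {"offset": [0, 0, 0.03], "rot": [0, 0, 0], "gripper": 1}
    - {"offset": [0, 0, 0], "rot": [0, 0, 0], "gripper": 1}
    - {"offset": [0, 0, 0], "rot": [0, 0, 0], "gripper": 1}

```text
time: 23.72
position: [0.4531, -0.1679, 0.0633]
tool_rot: [-1.262, -2.877, 0.0]
ft_force: [-0.3, -0.2, 0.8]
grip_width: 1.001
```

```bash
python3 go.py .455 -.167 .0135 42.5; python3 snap.py scene 220 190 340 280 g9.png
```

```text
t 23.73 pos [ 0.4531 -0.1679  0.0633] jaw 42.62 z [-0. -0. -1.] F [-0.3 -0.2  0.8] w 1.001 q7 1.16
rotz tool total 0.12
offset after rot [-0.0007  0.002   0.0498] n 1 per [-0.0007  0.002   0.0498]
offset now [-0.0007  0.002   0.0498] per [-0.0007  0.002   0.0498]
```

View pics/g9.png

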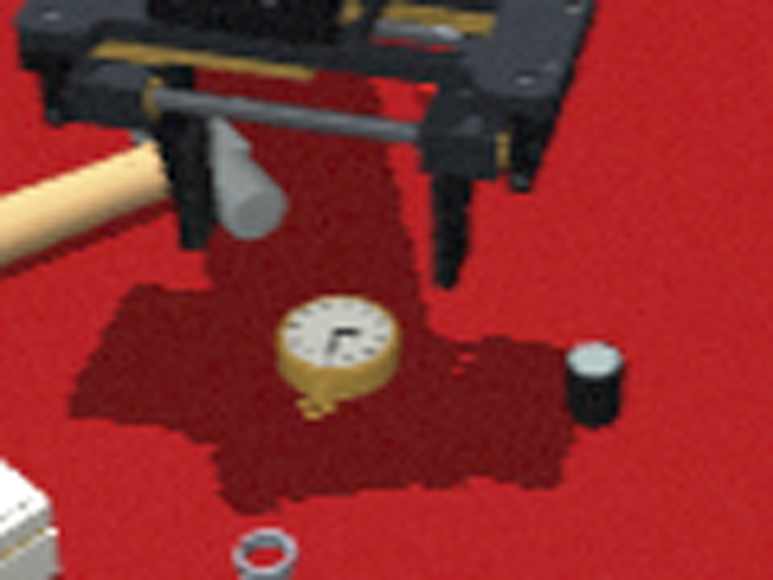

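The fingers straddle the watch, with the crown pointing across the jaw axis as intended. I descend and grasp.

Emit:
carry_out:
  rows:
    - {"offset": [-0.001, 0.002, 0.02], "rot": [0, 0, 0], "gripper": 1}
    - {"offset": [0, 0, 0.018], "rot": [0, 0, 0], "gripper": 1}
    - {"offset": [0, 0, 0.008], "rot": [0, 0, 0], "gripper": 1}
    - {"offset": [0, 0, 0.004], "rot": [0, 0, 0], "gripper": 1}
    - {"offset": [0, 0, 0], "rot": [0, 0, 0], "gripper": 1}
    - {"offset": [0, 0, 0], "rot": [0, 0, 0], "gripper": 1}

```text
time: 24.52
position: [0.4553, -0.168, 0.0134]
tool_rot: [1.264, 2.875, 0.001]
ft_force: [-0.6, -0.5, 1.0]
grip_width: 0.998
```

Emit:
carry_out:
  rows:
    - {"offset": [0, 0, 0], "rot": [0, 0, 0], "gripper": 0.4}
    - {"offset": [0, 0, 0], "rot": [0, 0, 0], "gripper": 0.4}
    - {"offset": [0, 0, 0], "rot": [0, 0, 0], "gripper": 0.4}
    - {"offset": [0, 0, 0], "rot": [0, 0, 0], "gripper": 0.4}
    - {"offset": [0, 0, 0], "rot": [0, 0, 0], "gripper": 0.4}
    - {"offset": [0, 0, 0], "rot": [0, 0, 0], "gripper": 0.4}

```text
time: 25.28
position: [0.4549, -0.1678, 0.013]
tool_rot: [1.264, 2.876, 0.0]
ft_force: [-0.1, -0.4, -0.7]
grip_width: 0.525
```

Emit:
carry_out:
  rows:
    - {"offset": [0, 0, -0.02], "rot": [0, 0, 0], "gripper": 0.4}
    - {"offset": [0, 0, -0.035], "rot": [0, 0, 0], "gripper": 0.4}
    - {"offset": [0, 0, -0.035], "rot": [0, 0, 0], "gripper": 0.4}
    - {"offset": [0, 0, 0], "rot": [0, 0, 0], "gripper": 0.4}
    - {"offset": [0, 0, 0], "rot": [0, 0, 0], "gripper": 0.4}

```text
time: 25.9
position: [0.4542, -0.1674, 0.1021]
tool_rot: [-1.263, -2.875, -0.0]
ft_force: [-0.4, 0.4, -0.8]
grip_width: 0.519
```

```bash
python3 go.py .608 .291 .104 42.5; python3 snap.py scene 220 150 340 250 g10.png
```

```text
t 25.9 pos [ 0.4542 -0.1674  0.1021] jaw 42.56 z [-0.001  0.001 -1.   ] F [-0.4  0.4 -0.8] w 0.519 q7 1.11
rotz tool total 0.06
offset after rot [ 0.2341  0.4231 -0.0019] n 8 per [ 0.0293  0.0529 -0.0002]
offset now [ 0.2337  0.4233 -0.0018] per [ 0.0292  0.0529 -0.0002]
```

View pics/g10.png

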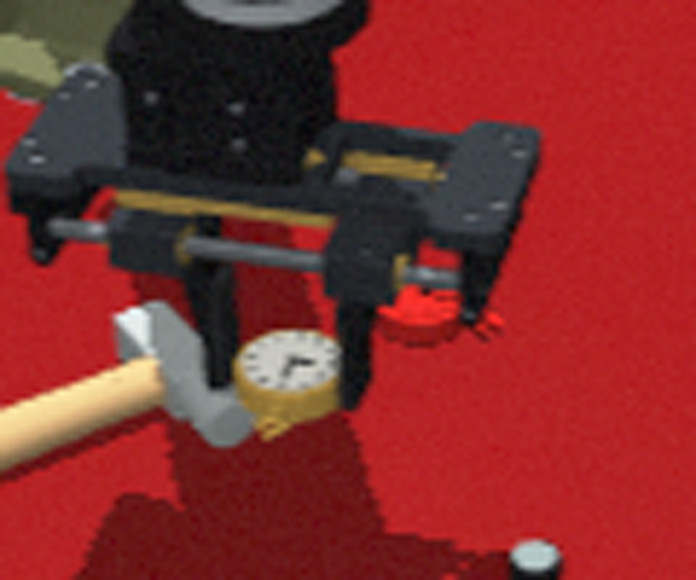

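The watch is held level. I carry it over to the green felt; it passes about 40 mm above the box.

Emit:
carry_out:
  rows:
    - {"offset": [0.017, 0.03, 0], "rot": [0, 0, 0], "gripper": 0.4}
    - {"offset": [0.026, 0.046, 0], "rot": [0, 0, 0], "gripper": 0.4}
    - {"offset": [0.026, 0.047, 0], "rot": [0, 0, 0], "gripper": 0.4}
    - {"offset": [0.026, 0.047, 0], "rot": [0, 0, 0], "gripper": 0.4}
    - {"offset": [0.026, 0.047, 0], "rot": [0, 0, 0], "gripper": 0.4}
    - {"offset": [0.026, 0.047, 0], "rot": [0, 0, 0], "gripper": 0.4}
    - {"offset": [0.026, 0.047, 0], "rot": [0, 0, 0], "gripper": 0.4}
    - {"offset": [0.026, 0.047, 0], "rot": [0, 0, 0], "gripper": 0.4}
    - {"offset": [0.022, 0.04, 0], "rot": [0, 0, 0], "gripper": 0.4}
    - {"offset": [0.013, 0.025, 0], "rot": [0, 0, 0], "gripper": 0.4}

```text
time: 27.2
position: [0.6071, 0.2934, 0.1001]
tool_rot: [-1.259, -2.875, 0.004]
ft_force: [-0.2, -0.9, -1.2]
grip_width: 0.516
```

Emit:
carry_out:
  rows:
    - {"offset": [0, 0, 0.02], "rot": [0, 0, 0], "gripper": 0.4}
    - {"offset": [0, 0, 0.02], "rot": [0, 0, 0], "gripper": 0.4}
    - {"offset": [0, 0, 0], "rot": [0, 0, 0], "gripper": 0.4}
    - {"offset": [0, 0, 0], "rot": [0, 0, 0], "gripper": 0.4}

```text
time: 27.7
position: [0.6084, 0.2894, 0.0629]
tool_rot: [-1.266, -2.875, 0.001]
ft_force: [-0.3, -0.7, -1.3]
grip_width: 0.516
```

```bash
python3 go.py .608 .291 .0204 42.5; python3 snap.py scene 360 150 500 250 g11.png
```

```text
t 27.7 pos [0.6084 0.2894 0.0629] jaw 42.45 z [-0. -0. -1.] F [-0.3 -0.7 -1.3] w 0.516 q7 0.44
rotz tool total -0.05
offset after rot [0.0015 0.0008 0.0425] n 1 per [0.0015 0.0008 0.0425]
offset now [0.0015 0.0008 0.0425] per [0.0015 0.0008 0.0425]
```

View pics/g11.png

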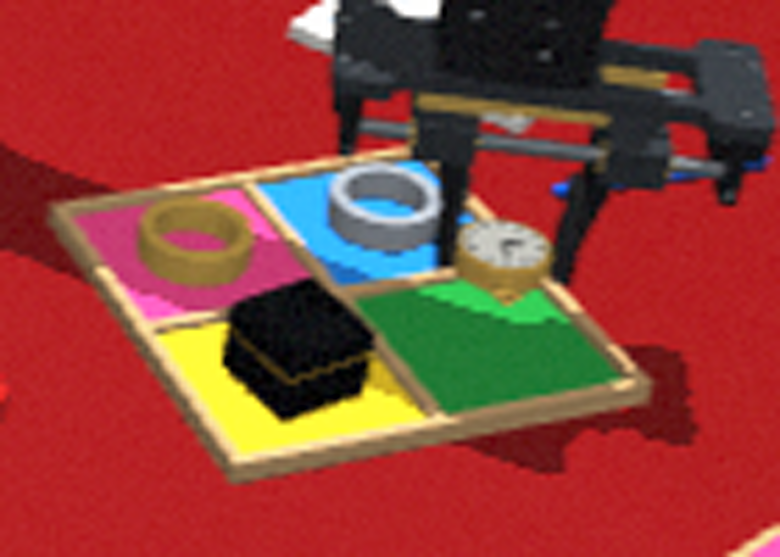

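```bash
python3 - <<'E'
from h import *
t=np.linspace(0,2*np.pi,60)
for n,(x0,y0,x1,y1) in dict(scene=(420,160,490,220),top=(140,85,240,160)).items():
    d=cams.get_image(n);k=10
    im=cv2.resize(np.ascontiguousarray(d["img"][:,:,::-1]),None,fx=k,fy=k,interpolation=cv2.INTER_CUBIC)
    for z in(.05,.064):
        l=np.c_[.6084+.023*np.cos(t),.2894+.023*np.sin(t),0*t+z]
        cv2.polylines(im,[np.round((proj(d,l)+.5)*k).astype(int)],False,(255,0,255),1)
    im=im[y0*k:y1*k,x0*k:x1*k]; cv2.imwrite(f"pics/w_{n}.png",cv2.resize(im,None,fx=.75,fy=.75,interpolation=cv2.INTER_AREA))
E
```

```text
(no output)
```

View pics/w_scene.png

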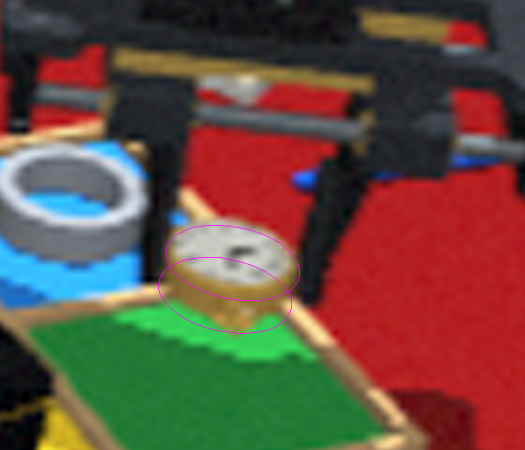

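View pics/w_top.png

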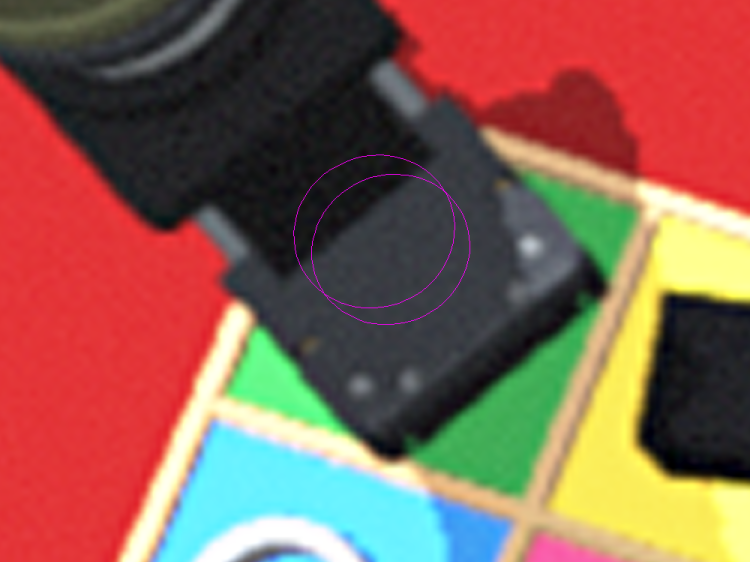

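The watch is still centred in the jaws in the scene view (overlay at (230,265)). I lower it.

Emit:
carry_out:
  rows:
    - {"offset": [0.0015, 0.001, 0.012], "rot": [0, 0, 0], "gripper": 0.4}
    - {"offset": [0, 0, 0.012], "rot": [0, 0, 0], "gripper": 0.4}
    - {"offset": [0, 0, 0.01], "rot": [0, 0, 0], "gripper": 0.4}
    - {"offset": [0, 0, 0.005], "rot": [0, 0, 0], "gripper": 0.4}
    - {"offset": [0, 0, 0.0025], "rot": [0, 0, 0], "gripper": 0.4}
    - {"offset": [0, 0, 0.001], "rot": [0, 0, 0], "gripper": 0.4}
    - {"offset": [0, 0, 0], "rot": [0, 0, 0], "gripper": 0.4}

```text
time: 28.72
position: [0.6082, 0.2925, 0.0208]
tool_rot: [1.264, 2.876, 0.001]
ft_force: [-0.2, 0.8, -0.9]
grip_width: 0.525
```

```bash
python3 go.py .608 .291 .0204 42.5;python3 - <<'E'
from h import *
t=np.linspace(0,2*np.pi,60)
for n,(x0,y0,x1,y1) in dict(scene=(420,180,490,235)).items():
    d=cams.get_image(n);k=10
    im=cv2.resize(np.ascontiguousarray(d["img"][:,:,::-1]),None,fx=k,fy=k,interpolation=cv2.INTER_CUBIC)
    for z in(.007,.021):
        l=np.c_[.608+.023*np.cos(t),.291+.023*np.sin(t),0*t+z]
        cv2.polylines(im,[np.round((proj(d,l)+.5)*k).astype(int)],False,(255,0,255),1)
    im=im[y0*k:y1*k,x0*k:x1*k]; cv2.imwrite(f"pics/w2_{n}.png",im)
E
```

```text
t 28.73 pos [0.6082 0.2925 0.0208] jaw 42.54 z [ 0.001  0.    -1.   ] F [-0.2  0.8 -0.9] w 0.525 q7 0.45
rotz tool total 0.04
offset after rot [-0.0009 -0.0012  0.0004] n 1 per [-0.0009 -0.0012  0.0004]
offset now [-0.0009 -0.0012  0.0004] per [-0.0009 -0.0012  0.0004]
```

View pics/w2_scene.png

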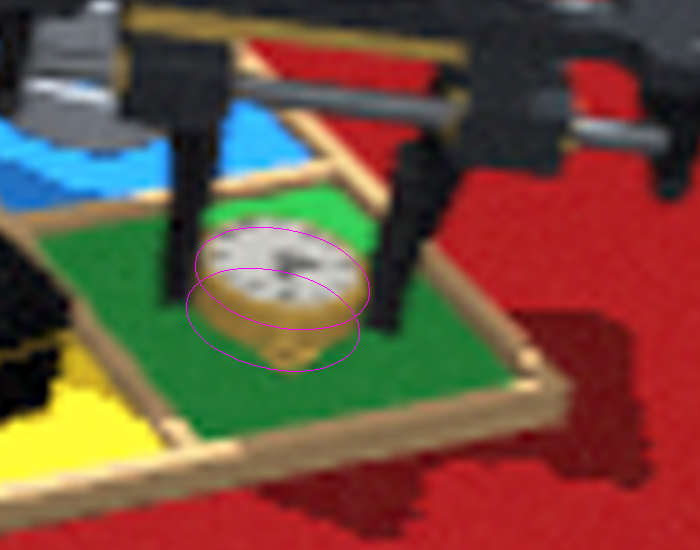

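Emit:
carry_out:
  rows:
    - {"offset": [0, 0, 0.0008], "rot": [0, 0, 0], "gripper": 0.4}
    - {"offset": [0, 0, 0], "rot": [0, 0, 0], "gripper": 0.4}
    - {"offset": [0, 0, 0], "rot": [0, 0, 0], "gripper": 0.75}
    - {"offset": [0, 0, 0], "rot": [0, 0, 0], "gripper": 0.75}
    - {"offset": [0, 0, 0], "rot": [0, 0, 0], "gripper": 0.75}
    - {"offset": [0, 0, -0.02], "rot": [0, 0, 0], "gripper": 0.75}
    - {"offset": [0, 0, -0.05], "rot": [0, 0, 0], "gripper": 1}
    - {"offset": [0, 0, -0.06], "rot": [0, 0, 0], "gripper": 1}

```text
time: 29.78
position: [0.6075, 0.2921, 0.1515]
tool_rot: [-1.264, -2.876, 0.001]
ft_force: [1.1, 0.3, 0.2]
grip_width: 0.893
```

```bash
python3 go.py .3 .55 .2 42.5
```

```text
t 29.77 pos [0.6075 0.2921 0.1515] jaw 42.53 z [-0.001 -0.001 -1.   ] F [1.1 0.3 0.2] w 0.893 q7 0.41
rotz tool total 0.03
offset after rot [ 0.3979 -0.0525 -0.0485] n 7 per [ 0.0568 -0.0075 -0.0069]
offset now [ 0.3979 -0.0523 -0.0484] per [ 0.0568 -0.0075 -0.0069]
```

Emit:
carry_out:
  rows:
    - {"offset": [0.056, -0.007, -0.007], "rot": [0, 0, 0], "gripper": 1}
    - {"offset": [0.056, -0.007, -0.007], "rot": [0, 0, 0], "gripper": 1}
    - {"offset": [0.056, -0.007, -0.007], "rot": [0, 0, 0], "gripper": 1}
    - {"offset": [0.056, -0.007, -0.007], "rot": [0, 0, 0], "gripper": 1}
    - {"offset": [0.056, -0.007, -0.007], "rot": [0, 0, 0], "gripper": 1}
    - {"offset": [0.056, -0.007, -0.007], "rot": [0, 0, 0], "gripper": 1}
    - {"offset": [0.056, -0.007, -0.007], "rot": [0, 0, 0], "gripper": 1}
    - {"offset": [0, 0, 0], "rot": [0, 0, 0], "gripper": 1}
    - {"offset": [0, 0, 0], "rot": [0, 0, 0], "gripper": 1}

```text
time: 30.9
position: [0.3075, 0.5479, 0.1999]
tool_rot: [1.264, 2.875, 0.002]
ft_force: [0.9, -1.3, 0.1]
grip_width: 0.998
```

```bash
cat > fin.py <<'E'
from h import *
t=np.linspace(0,2*np.pi,60)
def circ(x,y,z,r): return np.c_[x+r*np.cos(t),y+r*np.sin(t),0*t+z]
def sq(x,y,z,h,a):
    a=np.radians(a); p=np.array([[1,1],[-1,1],[-1,-1],[1,-1],[1,1]])*h
    return np.c_[x+p[:,0]*np.cos(a)-p[:,1]*np.sin(a),y+p[:,0]*np.sin(a)+p[:,1]*np.cos(a),0*p[:,0]+z]
L=[]
for q in((.4736,.2246),(.5076,.325)): L+=[circ(*q,.025,.029),circ(*q,.007,.029)]
L+=[circ(.608,.291,z,.023) for z in(.007,.021)]+[sq(.574,.1906,z,.025,-7) for z in(.007,.047)]
for n,(x0,y0,x1,y1) in dict(scene=(360,165,480,240),top=(140,90,280,215)).items():
    d=cams.get_image(n);k=12
    im=cv2.resize(np.ascontiguousarray(d["img"][:,:,::-1]),None,fx=k,fy=k,interpolation=cv2.INTER_CUBIC)
    for l in L: cv2.polylines(im,[np.round((proj(d,l)+.5)*k).astype(int)],False,(255,0,255),2)
    im=im[y0*k:y1*k,x0*k:x1*k]; s=min(790/im.shape[1],590/im.shape[0]); cv2.imwrite(f"pics/f_{n}.png",cv2.resize(im,None,fx=s,fy=s,interpolation=cv2.INTER_AREA))
    cv2.imwrite(f"pics/full_{n}.png",d["img"][:,:,::-1])
E
python3 fin.py; python3 go.py
python3 m.py 2>/dev/null | grep w
```

```text
t 31.0 pos [0.3088 0.5469 0.1994] jaw 42.38 z [ 0.001  0.    -1.   ] F [1.4 0.2 0.2] w 1.001 q7 -0.28
yellow 1378 rect [0.5747 0.1918 0.007 ] cent [0.572  0.1884 0.007 ] sides [0.1027 0.1095 0.1021] ang [np.float64(-14.8), np.float64(-108.3), np.float64(164.1)]
```

View pics/f_scene.png

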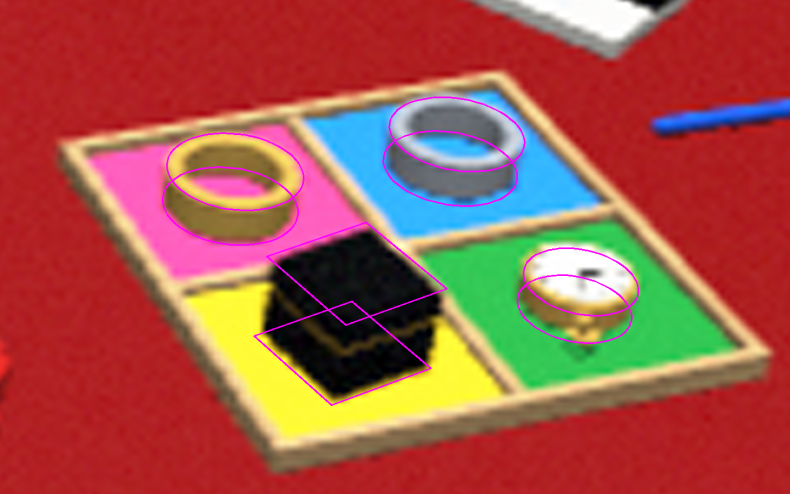

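View pics/f_top.png

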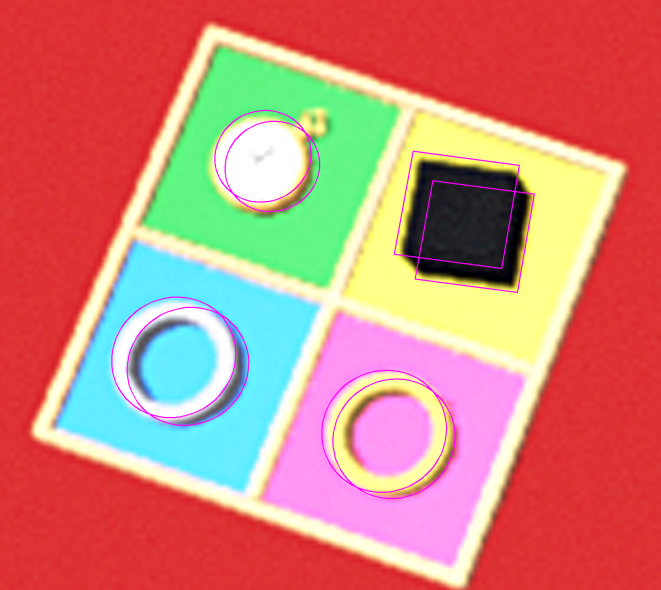

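View pics/full_top.png

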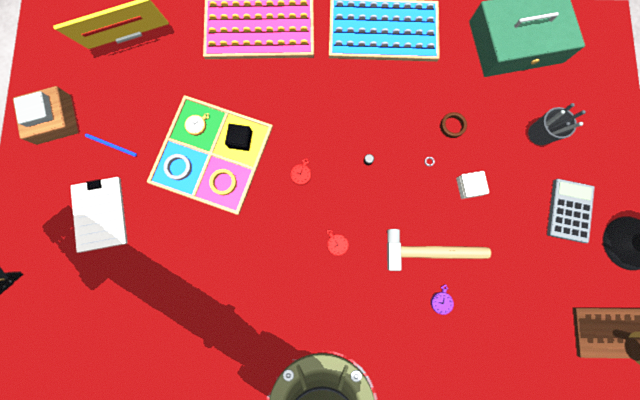

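All four pieces match their predicted outlines within about 2–3 mm in both views. The watch is dial up and the box stands flat. The wood bangle (453,125) and white box (473,184) are unmoved.

```bash
python3 -c "
from bench import workorder
print(workorder.close_job())"
```

```text
the job is handed in; nothing more can be done
None
```

The order is packed and handed in at about 31 s of the 106 s allowed. The gold bangle is on the pink felt, the steel bangle on the blue, the black ring box on the yellow and the pocket watch on the green. I lowered each piece to about felt height before releasing it.

- **Placement:** in the last overlays from both cameras, every piece lies flat within about 2–3 mm of its felt's centre. The box is lid up and the watch dial up, and the gripper was clear of everything.
- **Bystanders:** the wooden bangle and white box sit at the same pixels in the last top picture as in the first.
- **Disagreement:** the watch's grip opening drifted from 0.525 to 0.516 while it was carried, then returned to 0.525 when it was lowered onto the felt. The pictures showed no visible shift or tilt.
- **Failed check:** my last re-run of the measuring script stopped early because its search windows were now empty. I confirmed the wooden bangle and white box from the picture instead.

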